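# Charge the mill jar with a scoop

### The job

The mill jar needs a charge of grinding cylinders. The scoop has been pushed handle-first under the white riser shelf: draw it out by its pan, set it down flat on the bench clear of the shelf and let go, then take it by the handle, scoop cylinders from the stock bin (at least three must ride in the lifted pan together, never touched by the fingers) and tip them into the jar. At the end at least three cylinders lie in the jar and any others in the bin, the scoop rests flat on the open bench clear of the shelf, and the jar, bottle, beaker and vials have stayed standing.

Things in the scene. Friction and masses are not known exactly. Their poses are not given: they have to be found in the camera images.
- scoop_pan (a point): Scoop: steel pan with raised black handle, 190 mm long, 0.15 kg, loose. This point: pan centre, 18 mm above its underside. z up, x from pan to handle, y across. Pan 80 mm long (x -40 to 40), 68 wide outside, walls 2.5, open mouth at x = -40; sides 16 mm high at the mouth, rising to 36 at x = 0 and on to the back wall. Let go, it stands stably on its flat floor.
- scoop_lip (a point): Middle of the scoop's thin front floor edge (pan x = -40 mm), at the underside. Axes as scoop_pan. At the start the scoop stands flat, mouth towards the robot, with about 70 mm of the pan in front of the riser's edge, neck and handle under its shelf. With fingers outside the pan it is too wide to enter the bin.
- scoop_grip (a point): Middle of the handle: 100 mm from scoop_pan along the scoop's x and 57 mm higher (75 mm above the bench when it stands flat). Level bar 18 mm wide (y), 24 mm high, from x = 60 to 150 mm; a slanting neck joins its front end to the pan's back wall. Axes as scoop_pan.
- riser: White riser shelf, fixed: 200 mm deep (x), 220 wide (y), 110 high; origin at the centre of its foot, x away from the robot, front edge at x = -100 mm. Plate 10 mm thick, open space below it 100 mm high between end legs at y = +-106. A blue vial rack and a timer stand on it from x = -50 mm back, up to 170 mm above the bench.
- bin_floor (a point): Stock bin: long dark grey open bin, fixed. This point: centre of its flat inner floor, 4 mm above the bench. z up, x along the bin away from the robot, y across. Inside 220 mm long (x -110 to 110) and 84 mm wide, upright walls, rim 50 mm above the bench; outside 238 x 100 mm at the rim. The cylinders start between x = -110 and -10, the far half is empty.
- jar_mouth (a point): Mill jar: a round open steel jar, loose, 0.9 kg, upright. This point is the centre of its mouth, 70 mm above the bench. Outside 120 mm across, inside 104 mm or more, inner floor 6 mm above the bench.
- cyl_1_mid (a point): Grinding cylinder: white porcelain, 30 mm across and 26 mm high with well rounded edges (flat ends 16 mm across), 25 g; this point is its centre. It starts upright on the bin's floor.
- cyl_2_mid (a point): Grinding cylinder: white porcelain, 30 mm across and 26 mm high with well rounded edges (flat ends 16 mm across), 25 g; this point is its centre. It starts upright on the bin's floor.
- cyl_3_mid (a point): Grinding cylinder: white porcelain, 30 mm across and 26 mm high with well rounded edges (flat ends 16 mm across), 25 g; this point is its centre. It starts upright on the bin's floor.
- cyl_4_mid (a point): Grinding cylinder: white porcelain, 30 mm across and 26 mm high with well rounded edges (flat ends 16 mm across), 25 g; this point is its centre. It starts upright on the bin's floor.
- wash_bottle: White squeeze bottle with blue cap and bent spout, 65 mm across, 209 mm high, standing; origin at its foot. A bystander.
- beaker: Plain pale beaker, 69 mm across, 83 mm high, standing empty; origin at its foot. A bystander, not the jar.
- vial_1: Small pale vial with a white cap, 25 mm across, 56 mm high, standing between bin and jar, nearer the robot; origin at its foot. A bystander.
- vial_2: A second such vial, at the left. A bystander.

How it is judged:
By the outcome, as a careful person would: the job done as asked, in the order asked, and still so for the second after the job is handed in, with the robot touching nothing.
It also fails if it takes over 64 s, if anything falls off the work surface, if the arm or the gripper's body presses on something with over 40 N, if the wrist force passes 120 N, or if a joint passes its speed limit or range.

### The arm

A 6-joint arm with a two-finger parallel gripper is mounted at the origin on a cart in front of the work surface, level with it; the furniture and walls round the work are solid. World frame = base frame: x ahead of the robot, y to its left, z up, the work surface at z = 0. Lengths are in m, angles in rad, forces in N, time in s.
With the tool pointing down it reaches from about 0.3 to 0.875 m from the base axis. Payload 6.4 kg.
Tool frame: the origin (TCP) lies midway between the tips of the shut fingers; the grasp point (between the pads) lies 19 mm behind it; z points along the fingers, y is the direction in which the jaws open and shut (so a half turn about z gives the same grasp; the last joint's range is limited). The gripper opens to 88 mm and grips with 3 to 60 N. Pads are 18 mm wide; open, the fingers measure 123 mm over their backs; the gripper's body (75 mm by 187 mm) begins 45 mm behind the grasp point.
Start: joints at [1.019, 0.181, 1.607, -0, 1.354, -0.206], TCP at [0.195, 0.541, 0.239] pointing down, gripper open.
Joint ranges: [-2.99, 2.99], [-0.89, 2.07], [0.3, 2.58], [-1.14, 4.28], [0, 2.63], [-3.12, 3.12]. Speed limits (rad/s): [2.57, 2.57, 3.01, 3.14, 3.14, 3.14].

### API

Orientations are given as a rotation vector (axis times angle).
In Python, from bench import sense, capture, hand_in, spot_in, trace gives the robot as it stands.
- The arm moves only by the tool jog_arm, never from a script. Its argument "moves" is one flat list of numbers, 7 for each row, row after row: the shift along the tool's x, y, z normalised to -1 to 1, where 1 is 0.2 m, then the turn, a rotation vector about the tool's x, y, z normalised to -1 to 1, where 1 is 45 degrees, then the finger opening in mm, from 0 to 88.1. A call has 1 to 10 rows; each row shifts and turns the commanded pose from where the row before left it, along the tool's axes as they then stand; what a row does not reach is not made up. A row lasts 1/8 s, in which the tool goes at most 62.5 mm and 10.7 degrees, less where a joint would pass 70% of its speed; a pose out of reach is approached as far as the arm can. A call with a number of a shift or a turn outside -1 to 1 is refused whole. A call with a gripper value outside its range is refused whole. The fingers move at their own pace and stop on an object; the grip force is fixed at half the most. Time passes only in rows, so rows that do not move let the fingers close. It gives the time, the measured TCP pose, the force and the opening at its end, in the units of the state.
- sense(): the state, without advancing time (a new reading comes with each control period).
- capture(name): name is "scene" or "top" or "wrist"; returns a dict with "frame" (480x640x3 uint8, red, green, blue), "range_z" (480x640 float32, m along the optical axis (not along the pixel's ray), 0 where there is no reading), "intrinsics" (3x3 intrinsics, pixels), "k1" (the pictures are not rectified: a ray, as slopes to the right and down, at radius r is drawn at 1 + k1 r^2 times it, then the intrinsics apply), "rvec" (rotation vector, rad) and "tvec" (3), from world to camera coordinates, as OpenCV has them; the wrist camera has in their place "tool_from_camera" (4x4, takes a point from camera to tool coordinates, whose origin is the TCP and whose axes are the flange's). Camera axes: x right, y down, z forward; pixel columns grow to the right and rows downward; lengths in m; the calibration is good to about 2 mm. A picture is of the moment at which its call begins: read the wrist's pose just before it.
- hand_in(): hands the job in, once; it reports no verdict.
Trained networks look in a picture, given as the dict that the camera call returned (one of the last four; its "shot" number tells which), for a name from the list of things; names that differ only in an ending like _2 or _b are one class to them, and where a whole thing is asked for, a point or a joint stands for the part that bears it (a point fixed in the world has none). Each returns a list of dicts, best first, with "confidence" (0 to 1); they miss things now and then, are a little off and sometimes report something else, mostly with a low value. They report only what shows in the picture. A call takes as long as a camera call.
- spot_in(picture, query): "box" ([left, top, right, bottom] in pixels, round what is visible of it).
- trace(picture, query): "pixels" (480x640 bool, what is visible of it) and "box" ([left, top, right, bottom] in pixels, round what is visible of it).
The state is a dict: "t": time; "joints": joint angles; "dq": joint speeds; "joint_efforts": joint torques, N m; "eef_pos": TCP position; "tool_rot": TCP orientation; "force": force on the tool from outside, world axes, zero at the start; "wrist_torque": the same for the moment, N m; "grip_width": finger opening in m.
Only numpy, scipy, OpenCV 4.12 (cv2) and the standard library are available. Lean on these libraries where they do the work, as an engineer would, in place of code of your own. Each camera call takes 0.05 s, during which the arm holds its last target.

## Working session

There is one attempt and no reset: what is moved stays moved. The work goes in short steps, Python scripts to look and compute and a tool call to move; the robot and the scene stay as the last step left them, time stands still between calls to the robot, and variables do not carry over. Pictures are saved under pics/ and viewed, and the job is handed in when it is done.

Besides the shell and the picture viewer there is one more tool, called as name(argument=value, ...) on one line, values as JSON. jog_arm: Moves the arm, as the interface text tells. Its arguments: {"type":"object","properties":{"moves":{"type":"array"}},"required":["moves"]}

```bash
ls; mkdir -p pics; cat > h.py <<'E'
import numpy as np, cv2, pickle
from bench import sense, capture, hand_in, spot_in, trace
from scipy.spatial.transform import Rotation as R
def save(c,n,boxes=()):
    im=c["frame"][:,:,::-1].copy()
    for b,l in boxes:
        b=[int(v) for v in b]; cv2.rectangle(im,(b[0],b[1]),(b[2],b[3]),(0,0,255),1); cv2.putText(im,l,(b[0],b[1]-2),0,.4,(0,0,255),1)
    cv2.imwrite("pics/"+n+".png",im)
def cloud(c,s=None):
    """world points for all px"""
    K=c["intrinsics"];h,w=c["range_z"].shape
    u,v=np.meshgrid(np.arange(w),np.arange(h))
    xd=(u-K[0,2])/K[0,0]; yd=(v-K[1,2])/K[1,1]
    x,y=xd.copy(),yd.copy()
    for _ in range(10):
        r2=x*x+y*y; f=1+c["k1"]*r2; x=xd/f;y=yd/f
    z=c["range_z"]; P=np.stack([x*z,y*z,z],-1)
    if "rvec" in c:
        Rm=cv2.Rodrigues(np.array(c["rvec"],float))[0]; W=(P-np.array(c["tvec"]).reshape(3))@Rm
    else:
        T=np.array(c["tool_from_camera"]); Q=P@T[:3,:3].T+T[:3,3]
        W=Q@R.from_rotvec(s["tool_rot"]).as_matrix().T+np.array(s["eef_pos"])
    W[z==0]=np.nan
    return W
E
python3 - <<'E'
from h import *
s=sense();print(s)
for n in("scene","top","wrist"):
    c=capture(n);bx=[]
    save(c,n+"0")
    W=cloud(c,s)
    for q in("scoop_pan","riser","bin_floor","jar_mouth","cyl_1_mid","wash_bottle","beaker","vial_1"):
        for r in trace(c,q)[:5]:
            if r["confidence"]<.3: continue
            p=W[r["pixels"]];p=p[~np.isnan(p[:,0])]
            print(n,q,round(r["confidence"],2),np.round(r["box"]),len(p),*( [np.round(np.percentile(p,[2,50,98],axis=0),3).tolist()] if len(p) else []))
E
```

```text
pics
{'t': 0.0, 'joints': array([ 1.01871666e+00,  1.81512961e-01,  1.60800905e+00, -2.14092410e-05,
        1.35377041e+00, -2.06340815e-01]), 'dq': array([ 0.00052323, -0.00031799, -0.00157803,  0.00035853, -0.00188276,
       -0.00019723]), 'joint_efforts': array([-1.18870055e-03, -4.33845377e+01, -3.41867030e+01,  7.03758001e-02,
        3.81725526e-02, -1.01779237e-04]), 'eef_pos': array([0.19459041, 0.54050874, 0.23782541]), 'tool_rot': array([-5.40272218e-01, -3.09416756e+00,  2.49197765e-03]), 'force': array([ 0.32163707,  0.05316762, -0.64897912]), 'wrist_torque': array([-0.03964653, -0.04517164,  0.02871042]), 'grip_width': 0.08822357165925653}
scene scoop_pan 0.73 [295. 217. 336. 266.] 1040 [[0.608, -0.03, -0.001], [0.659, 0.015, 0.011], [0.706, 0.044, 0.069]]
scene riser 0.79 [289. 153. 403. 260.] 6456 [[0.677, -0.094, 0.006], [0.756, 0.001, 0.11], [0.868, 0.122, 0.171]]
scene bin_floor 0.92 [167. 205. 259. 276.] 3460 [[0.384, 0.161, -0.0], [0.499, 0.23, 0.026], [0.616, 0.273, 0.051]]
scene jar_mouth 0.78 [324. 277. 389. 340.] 2879 [[0.454, -0.269, 0.004], [0.519, -0.209,
[... 831 characters left out ...]
.568, -0.157, 0.073]]
top wash_bottle 0.9 [484. 209. 524. 243.] 1028 [[0.623, -0.479, 0.012], [0.658, -0.444, 0.112], [0.692, -0.427, 0.205]]
top beaker 0.59 [475. 282. 513. 316.] 935 [[0.468, -0.464, 0.0], [0.502, -0.442, 0.037], [0.532, -0.401, 0.084]]
top beaker 0.42 [224. 320. 234. 336.] 112 [[0.4, 0.173, 0.022], [0.412, 0.184, 0.03], [0.426, 0.196, 0.036]]
top vial_1 0.48 [136. 265. 151. 279.] 136 [[0.535, 0.384, 0.003], [0.545, 0.389, 0.051], [0.557, 0.404, 0.06]]
top vial_1 0.44 [306. 328. 317. 341.] 78 [[0.389, -0.017, 0.049], [0.398, -0.008, 0.056], [0.409, 0.003, 0.06]]
wrist bin_floor 0.92 [145. 414. 198. 458.] 1227 [[0.391, 0.2, -0.0], [0.415, 0.252, 0.019], [0.46, 0.256, 0.049]]
```

```bash
python3 - <<'E'
import cv2
a=cv2.imread("pics/scene0.png");cv2.imwrite("pics/s0.png",cv2.resize(a[140:400,140:540],(800,520),interpolation=cv2.INTER_CUBIC))
a=cv2.imread("pics/top0.png");cv2.imwrite("pics/t0.png",cv2.resize(a[130:360,120:540],(800,438),interpolation=cv2.INTER_CUBIC))
E
```

```text
(no output)
```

View pics/s0.png

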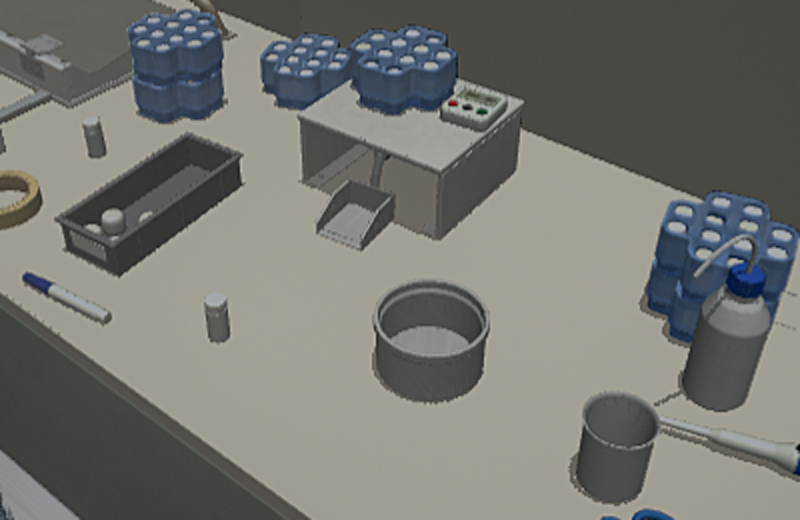

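View pics/t0.png

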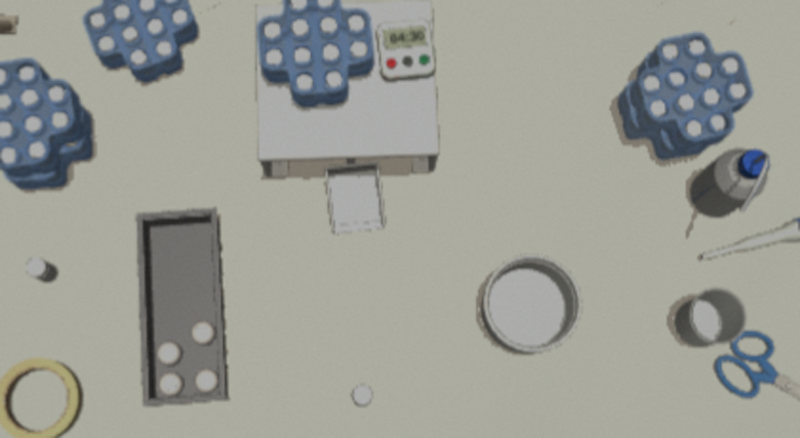

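```bash
python3 - <<'E'
from h import *
s=sense();print(R.from_rotvec(s["tool_rot"]).as_matrix().round(3))
c=capture("wrist");print(np.array(c["tool_from_camera"]).round(3),c["intrinsics"],c["k1"])
for n in("top","scene"):
    c=capture(n);W=cloud(c);z=W[...,2]
    def mk(q,k=0):
        return trace(c,q)[k]["pixels"]
    m=cv2.dilate(mk("bin_floor").astype(np.uint8),np.ones((7,7)))>0
    p=W[m&(z>.042)&(z<.056)];r=cv2.minAreaRect(p[:,:2].astype(np.float32));print(n,"bin",r,np.median(p[:,2]))
    m=cv2.dilate(mk("scoop_pan").astype(np.uint8),np.ones((3,3)))>0
    p=W[m&(z>.008)&(z<.045)];r=cv2.minAreaRect(p[:,:2].astype(np.float32));print("scoop",r,len(p),p[:,:2].min(0),p[:,:2].max(0))
    m=cv2.dilate(mk("jar_mouth").astype(np.uint8),np.ones((5,5)))>0
    p=W[m&(z>.062)&(z<.08)];print("jar",cv2.minEnclosingCircle(p[:,:2].astype(np.float32)))
    p=W[(z>.1)&(z<.116)&(abs(W[...,1])<.2)&(W[...,0]>.6)];print("riser",cv2.minAreaRect(p[:,:2].astype(np.float32)))
    p=W[(z>.01)&(z<.04)&(W[...,0]>.38)&(W[...,0]<.5)&(W[...,1]<.265)&(W[...,1]>.16)]
E
```

```text
[[-0.941  0.339 -0.   ]
 [ 0.339  0.941 -0.   ]
 [-0.    -0.    -1.   ]]
[[-0.001 -0.953 -0.301  0.076]
 [ 1.    -0.001 -0.001  0.   ]
 [ 0.001 -0.301  0.953 -0.146]
 [ 0.     0.     0.     1.   ]] [[359.02126773   0.         323.14012144]
 [  0.         359.02126773 238.77161231]
 [  0.           0.           1.        ]] 0.01174356661358884
top bin ((0.5029618740081787, 0.21777203679084778), (0.2402614951133728, 0.10084670037031174), 5.583639621734619) 0.05006285429959682
scoop ((0.6535036563873291, 0.008165381848812103), (0.08570375293493271, 0.07172762602567673), 10.51926326751709) 247 [ 0.60784644 -0.0314527 ] [0.69619894 0.04750315]
jar ((0.5136613249778748, -0.21192267537117004), 0.06007741391658783)
riser ((0.7794956564903259, 0.020511336624622345), (0.20233309268951416, 0.22003456950187683), 3.5455496311187744)
scene bin ((0.5015202164649963, 0.2183236926794052), (0.24472160637378693, 0.10713626444339752), 5.708188056945801) 0.048700174226760665
scoop ((0.6536993980407715, 0.007462058216333389), (0.09069663286209106, 0.07161372900009155), 7.948009014129639) 505 [ 0.60467903 -0.03379456] [0.69899931 0.04636122]
jar ((0.5106773972511292, -0.21292941272258759), 0.062037236988544464)
riser ((1.248842477798462, -0.03316986560821533), (1.143176794052124, 0.39666104316711426), 3.388214111328125)
```

```bash
cat >> h.py <<'E'
def tool(yaw,pitch=0):
    """yaw deg: tool x=-(cos,sin). pitch deg: fingers swing away from robot (z -> forward)"""
    M=np.array([[-1,0,0],[0,1,0],[0,0,-1.]])
    return R.from_euler('z',yaw,degrees=True)*R.from_euler('y',-pitch,degrees=True)*R.from_matrix(M)
def plan(tg,start=None):
    """tg: list of (pos,Rot,n,grip) ; prints rows"""
    if start is None:
        s=sense(); p=np.array(s["eef_pos"]); r=R.from_rotvec(s["tool_rot"])
    else: p,r=start
    out=[]
    for pos,rt,n,g in tg:
        pos=np.array(pos,float); p0=p.copy(); r0=r; dv=(rt*r0.inv()).as_rotvec()
        for i in range(1,n+1):
            pt=p0+(pos-p0)*i/n; rr=R.from_rotvec(dv*i/n)*r0
            d=np.round(r.inv().apply(pt-p)/.2,3); w=np.round((r.inv()*rr).as_rotvec()/np.radians(45),3)
            if np.linalg.norm(d)>.31 or np.linalg.norm(w)>.236: print("!! too fast",np.linalg.norm(d)*200,np.linalg.norm(w)*45)
            p=p+r.apply(d*.2); r=r*R.from_rotvec(w*np.radians(45))
            out+=[*(d+0.),*(w+0.),g]
            
    print(len(out)//7,"rows"); 
    for k in range(0,len(out),70): print("["+", ".join("%g"%v for v in out[k:k+70])+"]")
    print("end",p.round(4))
    return p,r
E
python3 - <<'E'
from h import *
plan([((.43,.215,.26),tool(5.6),9,88)])
E
```

```text
9 rows
[-0.184, -0.126, -0.012, 0, 0, -0.063, 88, -0.178, -0.135, -0.012, 0, 0, -0.063, 88, -0.171, -0.144, -0.012, 0, 0, -0.062, 88, -0.164, -0.152, -0.011, 0, 0, -0.063, 88, -0.156, -0.159, -0.012, 0, 0, -0.063, 88, -0.148, -0.168, -0.012, 0, 0, -0.063, 88, -0.139, -0.174, -0.012, 0, 0, -0.062, 88, -0.131, -0.181, -0.012, 0, 0, -0.063, 88, -0.122, -0.187, -0.012, 0, 0, -0.063, 88]
end [0.4301 0.215  0.2601]
```

jog_arm(moves=[-0.184,-0.126,-0.012,0,0,-0.063,88,-0.178,-0.135,-0.012,0,0,-0.063,88,-0.171,-0.144,-0.012,0,0,-0.062,88,-0.164,-0.152,-0.011,0,0,-0.063,88,-0.156,-0.159,-0.012,0,0,-0.063,88,-0.148,-0.168,-0.012,0,0,-0.063,88,-0.139,-0.174,-0.012,0,0,-0.062,88,-0.131,-0.181,-0.012,0,0,-0.063,88,-0.122,-0.187,-0.012,0,0,-0.063,88,0,0,0,0,0,0,88])

```text
t: 3.05
eef_pos: [0.4316, 0.213, 0.2604]
tool_rot: [-0.147, 3.137, -0.0]
force: [0.4, 0.7, 1.0]
grip_width: 0.0879
```

```bash
cat > binlook.py <<'E'
from h import *
import sys
s=sense();c=capture("wrist");print(s["t"],s["eef_pos"],s["force"]);W=cloud(c,s);z=W[...,2];bx=[]
for r in trace(c,"cyl_1_mid"):
    p=W[r["pixels"]];p=p[~np.isnan(p[:,0])];bx.append((r["box"],"%.2f"%r["confidence"]))
    t=p[p[:,2]>np.percentile(p[:,2],60)]
    print("cyl",round(r["confidence"],2),r["box"],"top c",((t.min(0)+t.max(0))/2).round(4),"zmax",np.percentile(p[:,2],95).round(4),"med",np.median(p,0).round(4))
try:
    m=cv2.dilate(trace(c,"bin_floor")[0]["pixels"].astype(np.uint8),np.ones((7,7)))>0
    p=W[m&(z>.044)&(z<.056)];print("bin rim",cv2.minAreaRect(p[:,:2].astype(np.float32)),np.median(p[:,2]))
    p=W[m&(z<.02)&(z>-.004)];i=(abs((p[:,:2]-[.52,.22])).max(1)<.03);print("floor z",np.median(p[i,2]))
except Exception as e: print(e)
save(c,sys.argv[1],bx)
E
python3 binlook.py w1
```

```text
3.05 [0.43164858 0.21304351 0.26042467] [0.35565205 0.72450904 0.97421838]
cyl 0.62 [326.6, 168.1, 355.7, 192.5] top c [0.4059 0.2257 0.0398] zmax 0.0304 med [0.4088 0.2259 0.0281]
bin rim ((0.5025633573532104, 0.21520203351974487), (0.23542942106723785, 0.10011781007051468), 5.657196044921875) 0.0492136454126961
floor z 0.003437143138863563
```

View pics/w1.png

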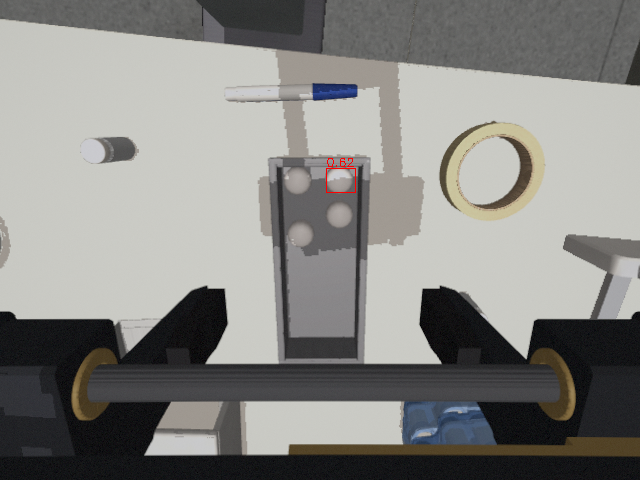

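```bash
python3 - <<'E'
from h import *
plan([((.53,.01,.25),tool(8.5),6,88)])
E
```

```text
6 rows
[-0.067, -0.179, 0.008, 0, 0, -0.011, 88, -0.065, -0.179, 0.008, 0, 0, -0.011, 88, -0.063, -0.18, 0.009, 0, 0, -0.01, 88, -0.062, -0.18, 0.008, 0, 0, -0.011, 88, -0.061, -0.181, 0.008, 0, 0, -0.011, 88, -0.059, -0.181, 0.008, 0.001, -0.001, -0.011, 88]
end [0.5301 0.01   0.2501]
```

jog_arm(moves=[-0.067,-0.179,0.008,0,0,-0.011,88,-0.065,-0.179,0.008,0,0,-0.011,88,-0.063,-0.18,0.009,0,0,-0.01,88,-0.062,-0.18,0.008,0,0,-0.011,88,-0.061,-0.181,0.008,0,0,-0.011,88,-0.059,-0.181,0.008,0,0,-0.011,88,0,0,0,0,0,0,88])

```text
t: 4.08
eef_pos: [0.531, 0.0091, 0.2499]
tool_rot: [0.232, -3.133, -0.0]
force: [-0.3, 0.9, -0.0]
grip_width: 0.0878
```

```bash
cat > scooplook.py <<'E'
from h import *
import sys
s=sense();c=capture("wrist");print(s["t"],s["eef_pos"]);W=cloud(c,s);z=W[...,2];bx=[]
for r in trace(c,"scoop_pan"):
    print(r["confidence"],r["box"])
    bx.append((r["box"],"%.2f"%r["confidence"]))
    m=r["pixels"]; p=W[m&(z>.006)]; p=p[(p[:,2]<.045)]
    if len(p)>10: print(cv2.minAreaRect(p[:,:2].astype(np.float32)),p.min(0),p.max(0))
    p=W[m]; p=p[(p[:,2]<.006)]
    if len(p)>10: print("floor",cv2.minAreaRect(p[:,:2].astype(np.float32)))
np.save("W.npy",W)
save(c,sys.argv[1],bx)
E
python3 scooplook.py w2
```

```text
4.075 [0.53103627 0.00910418 0.24993717]
0.98 [271.8, 263.1, 335.4, 361.3]
((0.6549321413040161, 0.005794361233711243), (0.08719021826982498, 0.06937036663293839), 8.18285846710205) [ 0.60719135 -0.03336885  0.00607703] [0.69731579 0.04420179 0.04479375]
floor ((0.6638155579566956, 0.0050241537392139435), (0.1070532277226448, 0.07801690697669983), 7.522397994995117)
```

View pics/w2.png

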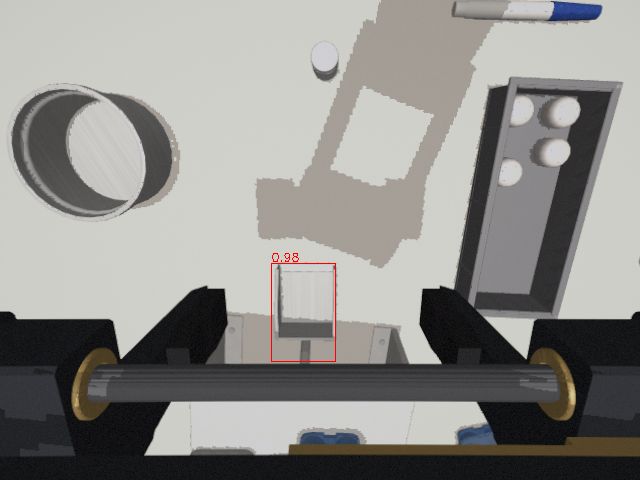

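```bash
python3 - <<'E'
from h import *
q=tool(8.2,15)
plan([((.6395,.005,.09),q,6,88),((.6395,.005,.007),q,4,88)])
E
```

```text
10 rows
[-0.089, -0.019, 0.133, 0, -0.056, 0.001, 88, -0.084, -0.018, 0.137, 0.001, -0.055, 0.002, 88, -0.077, -0.018, 0.141, 0, -0.056, 0.001, 88, -0.072, -0.018, 0.144, 0, -0.056, 0.001, 88, -0.065, -0.018, 0.147, 0.001, -0.056, 0.002, 88, -0.058, -0.018, 0.149, 0, -0.055, 0.001, 88, 0.027, 0, 0.1, 0, 0, 0, 88, 0.027, 0, 0.101, 0, 0, 0, 88, 0.026, 0, 0.1, 0, 0, 0, 88, 0.027, 0, 0.1, 0, 0, 0, 88]
end [0.6395 0.0051 0.007 ]
```

jog_arm(moves=[-0.089,-0.019,0.133,0,-0.056,0.001,88,-0.084,-0.018,0.137,0.001,-0.055,0.002,88,-0.077,-0.018,0.141,0,-0.056,0.001,88,-0.072,-0.018,0.144,0,-0.056,0.001,88,-0.065,-0.018,0.147,0.001,-0.056,0.002,88,-0.058,-0.018,0.149,0,-0.055,0.001,88,0.027,0,0.1,0,0,0,88,0,0,0,0,0,0,88])

```text
t: 5.18
eef_pos: [0.638, 0.0059, 0.0678]
tool_rot: [-0.208, 2.876, 0.029]
force: [0.0, 0.1, 0.7]
grip_width: 0.0881
```

```bash
python3 scooplook.py w3;python3 - <<'E'
from h import *
q=tool(8.2,15)
c=capture("scene");a=c["frame"][180:300,250:400,::-1];cv2.imwrite("pics/s3.png",cv2.resize(a,(750,600),interpolation=cv2.INTER_CUBIC))
E
```

```text
5.175 [0.6380294  0.00588729 0.06782238]
0.65 [254.4, 186.3, 382.9, 432.6]
((0.6547499895095825, 0.005833901464939117), (0.0874275416135788, 0.06956523656845093), 8.168007850646973) [ 0.60736947 -0.03436915  0.00601159] [0.6987746  0.04382406 0.04499052]
floor ((0.7285612225532532, 0.015974152833223343), (0.23685042560100555, 0.06737669557332993), 7.9095611572265625)
```

View pics/w3.png

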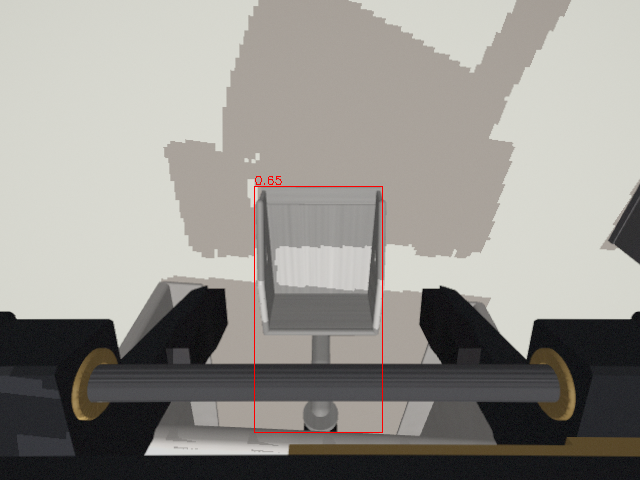

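View pics/s3.png

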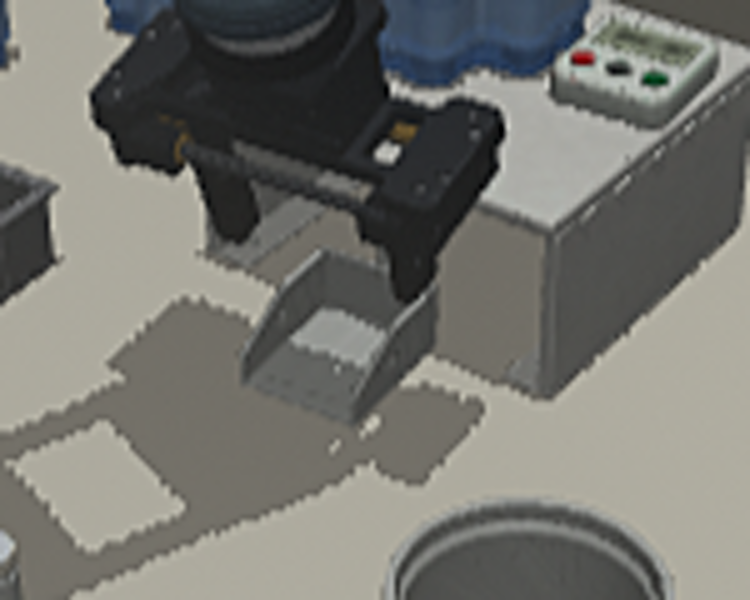

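jog_arm(moves=[0.027,0,0.1,0,0,0,88,0.026,0,0.1,0,0,0,88,0.026,0,0.094,0,0,0,88,0,0,0,0,0,0,60,0,0,0,0,0,0,60,0,0,0,0,0,0,60,0,0,0,0,0,0,60])

```text
t: 6.2
eef_pos: [0.6407, 0.0034, 0.0097]
tool_rot: [-0.205, 2.871, 0.025]
force: [-1.1, 0.5, 1.5]
grip_width: 0.0676
```

```bash
python3 - <<'E'
from h import *
s=sense();print(s["eef_pos"],s["force"]);r=R.from_rotvec(s["tool_rot"]);p=s["eef_pos"]
u=np.array([np.cos(np.radians(8.2)),np.sin(np.radians(8.2)),0])
a=p-.163*u;a[2]+=.0005
plan([(a,r,8,60),((.478,.078,a[2]),r,5,60)])
E
```

```text
[0.64065864 0.00338803 0.00972595] [-1.07131342  0.5380251   1.49685995]
13 rows
[0.098, 0, -0.027, 0, 0, 0, 60, 0.099, 0, -0.027, 0, 0, 0, 60, 0.098, 0, -0.027, 0, 0, 0, 60, 0.098, 0, -0.026, 0, 0, 0, 60, 0.098, 0, -0.027, 0, 0, 0, 60, 0.099, 0, -0.027, 0, 0, 0, 60, 0.098, 0, -0.027, 0, 0, 0, 60, 0.098, 0, -0.027, 0, 0, 0, 60, -0.012, 0.097, 0.003, 0, 0, 0, 60, -0.012, 0.097, 0.003, 0, 0, 0, 60]
[-0.012, 0.097, 0.004, 0, 0, 0, 60, -0.013, 0.097, 0.003, 0, 0, 0, 60, -0.012, 0.097, 0.003, 0, 0, 0, 60]
end [0.478  0.078  0.0102]
```

jog_arm(moves=[0.06,0,-0.016,0,0,0,60,0.098,0,-0.027,0,0,0,60,0.098,0,-0.027,0,0,0,60,0.098,0,-0.026,0,0,0,60,0.098,0,-0.027,0,0,0,60,0.098,0,-0.027,0,0,0,60,0.098,0,-0.027,0,0,0,60,0.098,0,-0.027,0,0,0,60,0.04,0,-0.011,0,0,0,60,0,0,0,0,0,0,60])

```text
t: 7.45
eef_pos: [0.478, -0.0197, 0.0097]
tool_rot: [-0.205, 2.873, 0.026]
force: [-2.2, 0.2, 3.0]
grip_width: 0.0675
```

jog_arm(moves=[-0.012,0.097,0.003,0,0,0,60,-0.012,0.097,0.003,0,0,0,60,-0.012,0.097,0.003,0,0,0,60,-0.012,0.097,0.003,0,0,0,60,-0.012,0.097,0.003,0,0,0,60,0,0,0,0,0,0,60,0,0,0,0,0,0,88,0,0,0,0,0,0,88,0,0,0,0,0,0,88,0,0,0,0,0,0,88])

```text
t: 8.7
eef_pos: [0.4771, 0.0777, 0.0097]
tool_rot: [-0.204, 2.873, 0.026]
force: [0.5, -0.3, 0.1]
grip_width: 0.0881
```

```bash
python3 - <<'E'
from h import *
q=tool(5,0)
s=sense();print(s["eef_pos"],s["force"],s["grip_width"])
p=s["eef_pos"]; r=R.from_rotvec(s["tool_rot"])
plan([(p+[-.01,0,.1],r,4,88),((.42,.07,.26),q,6,88)])
E
```

```text
[0.47712869 0.07772082 0.0096788 ] [ 0.50016976 -0.29445922  0.0602304 ] 0.08806674727689655
10 rows
[-0.02, 0.002, -0.124, 0, 0, 0, 88, -0.021, 0.001, -0.124, 0, 0, 0, 88, -0.02, 0.002, -0.124, 0, 0, 0, 88, -0.021, 0.002, -0.124, 0, 0, 0, 88, 0.006, -0.001, -0.131, 0.001, 0.056, 0.012, 88, 0.012, -0.001, -0.131, 0.002, 0.055, 0.011, 88, 0.017, -0.002, -0.13, 0.001, 0.056, 0.012, 88, 0.023, -0.001, -0.13, 0.001, 0.056, 0.011, 88, 0.029, -0.002, -0.128, 0.002, 0.055, 0.012, 88, 0.034, -0.003, -0.127, 0.001, 0.056, 0.011, 88]
end [0.42   0.07   0.2601]
```

jog_arm(moves=[-0.02,0.002,-0.124,0,0,0,88,-0.021,0.001,-0.124,0,0,0,88,-0.02,0.002,-0.124,0,0,0,88,-0.021,0.002,-0.124,0,0,0,88,0.006,-0.001,-0.131,0.001,0.056,0.012,88,0.012,-0.001,-0.131,0.002,0.055,0.011,88,0.017,-0.002,-0.13,0.001,0.056,0.012,88,0.023,-0.001,-0.13,0.001,0.056,0.011,88,0.029,-0.002,-0.128,0.002,0.055,0.012,88,0.034,-0.003,-0.127,0.001,0.056,0.011,88])

```text
t: 9.95
eef_pos: [0.4196, 0.0702, 0.2609]
tool_rot: [0.138, -3.137, -0.0]
force: [0.4, -0.4, 0.5]
grip_width: 0.0878
```

```bash
cat > look2.py <<'E'
from h import *
import sys
s=sense();c=capture("wrist");print(s["t"],s["eef_pos"]);W=cloud(c,s);z=W[...,2];bx=[]
for q in("scoop_grip","scoop_pan"):
  for r in trace(c,q)[:1]:
    print(r["confidence"],r["box"]); bx.append((r["box"],q))
    m=r["pixels"]
    for a,b,l in((.08,.095,"bar top"),(.004,.042,"pan")):
        p=W[m&(z>a)&(z<b)]
        if len(p)>10: 
            print(l,len(p),cv2.minAreaRect(p[:,:2].astype(np.float32)),np.median(p,0)); 
            if a==.08:
                x=cv2.fitLine(p[:,:2].astype(np.float32),cv2.DIST_HUBER,0,.01,.01).ravel(); print("line",x,np.degrees(np.arctan2(x[1],x[0])))
save(c,sys.argv[1],bx)
E
python3 look2.py w4; python3 - <<'E'
from h import *
c=capture("top");W=cloud(c);z=W[...,2]
for r in trace(c,"scoop_pan")[:1]:
    m=r["pixels"];print(r["box"],r["confidence"])
    p=W[m&(z>.078)&(z<.1)];print(cv2.minAreaRect(p[:,:2].astype(np.float32)),np.median(p,0))
    p=W[m&(z>.004)&(z<.05)];print(cv2.minAreaRect(p[:,:2].astype(np.float32)),np.median(p,0))
a=c["frame"][130:360,120:540,::-1];cv2.imwrite("pics/t4.png",cv2.resize(a,(800,438),interpolation=cv2.INTER_CUBIC))
E
```

```text
9.95 [0.41956683 0.07021467 0.26089929]
0.59 [292.9, 219.1, 358.0, 404.7]
bar top 509 ((0.58953458070755, 0.09582848101854324), (0.08980108052492142, 0.017749091610312462), 8.93642807006836) [0.56119187 0.09167828 0.08537575]
line [0.9910797  0.13327059 0.56491566 0.09181757] 7.6586275
pan 1365 ((0.49066364765167236, 0.08012110739946365), (0.08528973162174225, 0.06920401751995087), 9.212937355041504) [0.52198248 0.08282908 0.02659913]
0.73 [293.6, 219.7, 358.8, 405.3]
bar top 560 ((0.5906119346618652, 0.09598959237337112), (0.0919724628329277, 0.01793200708925724), 9.089601516723633) [0.56263598 0.09229777 0.08534527]
line [0.9874852  0.15771204 0.56800765 0.09252445] 9.0741205
pan 1448 ((0.49164631962776184, 0.08028160035610199), (0.08702085167169571, 0.06944359838962555), 8.983762741088867) [0.52192666 0.08424882 0.0273566 ]
[263.0, 232.3, 269.8, 273.4] 0.61
((0.5879358649253845, 0.09797552227973938), (0.09094580262899399, 0.017978427931666374), 9.90888786315918) [0.58729701 0.09744514 0.08682555]
((0.0, 0.0), (0.0, 0.0), 0.0) [nan nan nan]
  return _methods._mean(a, axis=axis, dtype=dtype,
  ret = um.true_divide(
```

View pics/w4.png

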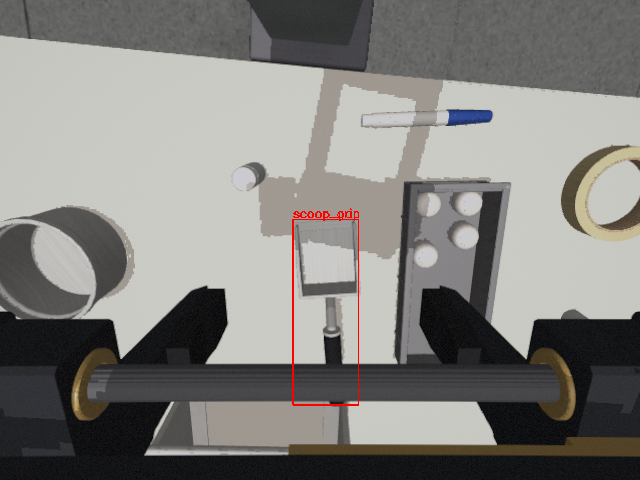

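View pics/t4.png

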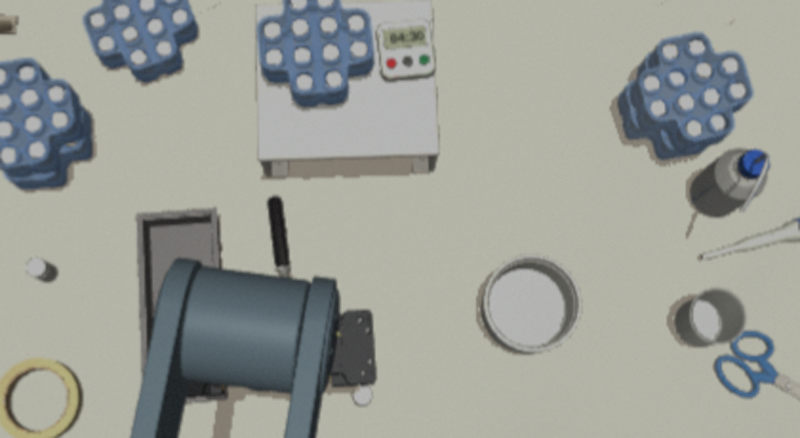

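```bash
python3 - <<'E'
from h import *
s=sense();print(s["joints"],s["eef_pos"],s["tool_rot"])
import json
json.dump([dict(j=[1.01871666,1.81512961e-01,1.60800905,-2.14e-05,1.35377,-.20634],p=[0.19459041,0.54050874,0.23782541],r=[-5.40272218e-01,-3.09416756,2.49e-03]),
 dict(j=list(s["joints"]),p=list(s["eef_pos"]),r=list(s["tool_rot"]))],open("poses.json","w"))
plan([((.565,.092,.16),tool(9.1),6,88)])
E
```

```text
[-1.14618474e-01 -1.90427634e-01  1.93511615e+00  3.75404484e-04
  1.39745635e+00 -1.77376232e+00] [0.41963691 0.07038411 0.25897702] [ 1.38607586e-01 -3.13804612e+00 -7.10562003e-04]
6 rows
[-0.122, 0.007, 0.082, 0, 0, -0.015, 88, -0.123, 0.006, 0.083, 0, 0, -0.015, 88, -0.122, 0.004, 0.082, 0, 0, -0.015, 88, -0.123, 0.003, 0.083, 0, 0, -0.015, 88, -0.122, 0.002, 0.082, 0.001, 0, -0.015, 88, -0.123, 0, 0.083, 0, -0.001, -0.015, 88]
end [0.5651 0.0921 0.1599]
```

jog_arm(moves=[-0.122,0.007,0.082,0,0,-0.015,88,-0.123,0.006,0.083,0,0,-0.015,88,-0.122,0.004,0.082,0,0,-0.015,88,-0.123,0.003,0.083,0,0,-0.015,88,-0.122,0.002,0.082,0,0,-0.015,88,-0.123,0,0.083,0,0,-0.015,88,0,0,0,0,0,0,60])

```text
t: 11.08
eef_pos: [0.5643, 0.092, 0.1578]
tool_rot: [0.249, -3.127, -0.001]
force: [-0.0, 0.4, -0.5]
grip_width: 0.0802
```

```bash
cat > logp.py <<'E'
from h import *
import json
def log():
    s=sense();L=json.load(open("poses.json"));L.append(dict(j=list(s["joints"]),p=list(s["eef_pos"]),r=list(s["tool_rot"])));json.dump(L,open("poses.json","w"))
    return s
if __name__=="__main__":
    s=log();print(s["t"],s["joints"].round(4),s["eef_pos"],s["force"],s["grip_width"])
E
python3 logp.py
python3 - <<'E'
from h import *
plan([((.565,.0925,.057),tool(9.1),6,60)])
E
python3 look2.py w5
```

```text
11.075 [-4.6000e-02  2.6140e-01  1.6830e+00  3.0000e-04  1.2022e+00 -1.7758e+00] [0.5643259  0.09203926 0.1578453 ] [-0.0007175   0.36416817 -0.54867136] 0.08021728384057408
6 rows
[-0.001, 0, 0.084, 0, -0.001, 0, 60, -0.001, 0, 0.084, 0.001, -0.001, 0, 60, -0.001, 0.001, 0.084, 0, -0.001, 0, 60, -0.001, 0, 0.084, 0, -0.001, 0, 60, 0, 0, 0.084, 0, -0.001, 0, 60, -0.001, 0, 0.084, 0.001, -0.001, 0, 60]
end [0.565  0.0924 0.057 ]
11.075 [0.5643259  0.09203926 0.1578453 ]
0.83 [276.4, 70.4, 371.1, 347.5]
bar top 3220 ((0.5901700854301453, 0.09595508873462677), (0.0897914245724678, 0.017966067418456078), 9.21253776550293) [0.58563313 0.09531245 0.08562953]
line [0.98754394 0.1573436  0.5869234  0.0953785 ] 9.052742
pan 2623 ((0.4917201101779938, 0.08034199476242065), (0.08365033566951752, 0.06945716589689255), 8.923820495605469) [0.50703065 0.0862676  0.03168505]
0.66 [273.4, 70.3, 373.4, 346.4]
bar top 3224 ((0.5902764797210693, 0.09595150500535965), (0.09001457691192627, 0.017964357510209084), 9.137478828430176) [0.58551691 0.09534875 0.08562856]
line [0.9875907  0.15704972 0.5868125  0.09538811] 9.035692
pan 2664 ((0.5656927227973938, 0.0922871083021164), (0.2349235713481903, 0.06947989761829376), 9.165827751159668) [0.5071134  0.08695592 0.031703  ]
```

View pics/w5.png

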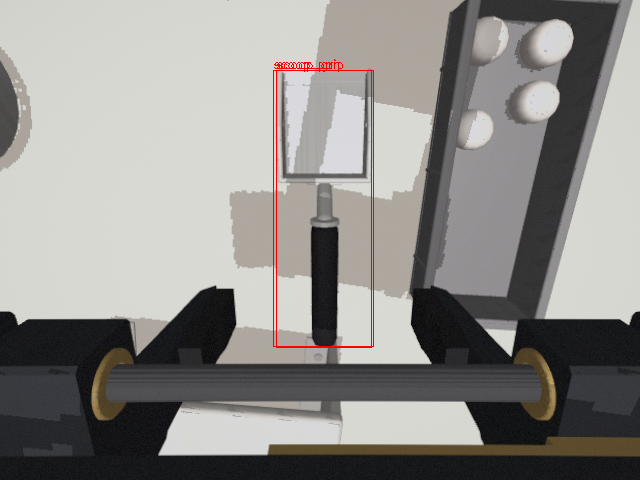

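jog_arm(moves=[-0.001,0,0.084,0,-0.001,0,60,-0.001,0,0.084,0,-0.001,0,60,-0.001,0,0.084,0,-0.001,0,60,-0.001,0,0.084,0,-0.001,0,60,0,0,0.084,0,-0.001,0,60,-0.001,0,0.084,0,0,0,60,0,0,0,0,0,0,10,0,0,0,0,0,0,10,0,0,0,0,0,0,10,0,0,0,0,0,0,10])

```text
t: 12.48
eef_pos: [0.5672, 0.0922, 0.061]
tool_rot: [-0.249, 3.127, 0.0]
force: [0.2, 0.4, 0.2]
grip_width: 0.0222
```

```bash
python3 logp.py; python3 - <<'E'
import json,numpy as np
from scipy.optimize import least_squares
from scipy.spatial.transform import Rotation as R
L=json.load(open("poses.json"))
def fk(x,j):
    h,a,L1,L2,e,d,lat=x
    c=lambda t:np.array([np.sin(t),0,np.cos(t)])
    t2=j[1];t3=j[1]+j[2]
    Rz=R.from_euler('z',j[0])
    p=np.array([a,lat,h])+L1*c(t2)+L2*c(t3)+e*np.array([np.cos(t3),0,-np.sin(t3)])
    # roll j4 about forearm, pitch j5, roll j6
    F=R.from_euler('y',t3)*R.from_euler('z',j[3])*R.from_euler('y',j[4])*R.from_euler('z',j[5])
    return Rz.apply(p+F.apply([0,0,d])),Rz*F
def res(x): return np.concatenate([fk(x,l["j"])[0]-l["p"] for l in L]+[(x-x0)*.001])
x0=np.array([.2,0,.4,.4,0,.25,.118]);s=least_squares(res,x0);print(s.x,np.abs(s.fun).max())
for l in L:
    p,r=fk(s.x,l["j"]);print((r.inv()*R.from_rotvec(l["r"])).as_rotvec())
E
```

```text
12.475 [-4.5900e-02  3.9750e-01  1.7314e+00  1.1000e-03  1.0076e+00 -1.7762e+00] [0.56715691 0.09218348 0.06095396] [0.16301567 0.38276187 0.21253341] 0.022169208492047038
[3.07579423e-01 7.65901678e-06 4.38130276e-01 5.14447362e-01
 8.53461192e-02 3.05747036e-01 1.17802269e-01] 0.00011444736185404315
[-8.90216133e-07 -4.21694939e-07  1.57079551e+00]
[ 1.19641824e-16 -4.52435160e-16  1.57079633e+00]
[ 1.61368942e-16 -4.33347863e-16  1.57079633e+00]
[ 6.32469912e-16 -8.94152531e-16  1.57079633e+00]
```

jog_arm(moves=[0,0,0.02,0,0,0,22,0,0,0,0,0,0,10,0,0,0,0,0,0,10,0,0,0,0,0,0,10])

```text
t: 12.98
eef_pos: [0.5665, 0.0922, 0.0561]
tool_rot: [-0.249, 3.128, 0.001]
force: [0.5, 0.2, -0.7]
grip_width: 0.0176
```

```bash
python3 logp.py
```

```text
12.975 [-4.5900e-02  4.0500e-01  1.7331e+00  1.1000e-03  1.0002e+00 -1.7762e+00] [0.56649783 0.09218999 0.05610587] [ 0.45225409  0.16996974 -0.74877018] 0.017639210147563963
```

jog_arm(moves=[0,0,-0.03,0,0,0,10,0,0,-0.1,0,0,0,10,0,0,-0.15,0,0,0,10,0,0,-0.15,0,0,0,10,0,0,-0.1,0,0,0,10,0,0,0,0,0,0,10,0,0,0,0,0,0,10])

```text
t: 13.85
eef_pos: [0.5659, 0.0921, 0.1621]
tool_rot: [-0.249, 3.128, 0.001]
force: [0.3, -0.3, -1.6]
grip_width: 0.0178
```

```bash
python3 logp.py; python3 - <<'E'
from h import *
c=capture("top");W=cloud(c);z=W[...,2]
m=(z>.1)&(z<.3)&(W[...,1]>.25)&(W[...,1]<.5)&(W[...,0]>.45)
p=W[m];print("rack",p.min(0),p.max(0)); 
for lo in (.3,.32,.34,.36): 
    q=p[(p[:,1]>lo)&(p[:,1]<lo+.02)]; print(lo,len(q),q.min(0) if len(q) else "")
c=capture("scene");a=c["frame"][140:340,140:440,::-1];cv2.imwrite("pics/s6.png",cv2.resize(a,(800,533),interpolation=cv2.INTER_CUBIC))
b=np.array([.5025,.2162]);th=np.radians(5.65);Rb=np.array([[np.cos(th),np.sin(th)],[-np.sin(th),np.cos(th)]])
s=sense();c=capture("wrist");W=cloud(c,s)
X=(W[...,:2]-b)@Rb.T; m=(abs(X[...,0])<.112)&(abs(X[...,1])<.044)&(W[...,2]>.012)&(W[...,2]<.04)
n,lab,st,ce=cv2.connectedComponentsWithStats(m.astype(np.uint8))
for i in range(1,n):
    if st[i,4]>80:
        k=lab==i;print("blob",st[i],np.median(X[k],0).round(4),X[k].min(0).round(4),X[k].max(0).round(4),np.percentile(W[k][:,2],98).round(4))
save(c,"w6")
E
```

```text
13.85 [-4.6100e-02  2.5410e-01  1.6826e+00  1.0000e-03  1.2014e+00 -1.7761e+00] [0.56594213 0.09214869 0.16214944] [ 0.28629901 -0.31699751 -1.59367822] 0.017813786524614923
rack [0.65249391 0.34339001 0.10016728] [0.84371099 0.49975605 0.12802262]
0.3 0 
0.32 0 
0.34 203 [0.6982289  0.34339001 0.10037369]
0.36 367 [0.66098595 0.36002496 0.1005781 ]
blob [  429     0   178   311 14512] [-0.0592  0.0293] [-0.1092 -0.0395] [0.112  0.0429] 0.0392
blob [ 456  106   36   41 1174] [-0.031  -0.0251] [-0.0455 -0.0358] [-0.0165 -0.0097] 0.0309
```

View pics/s6.png

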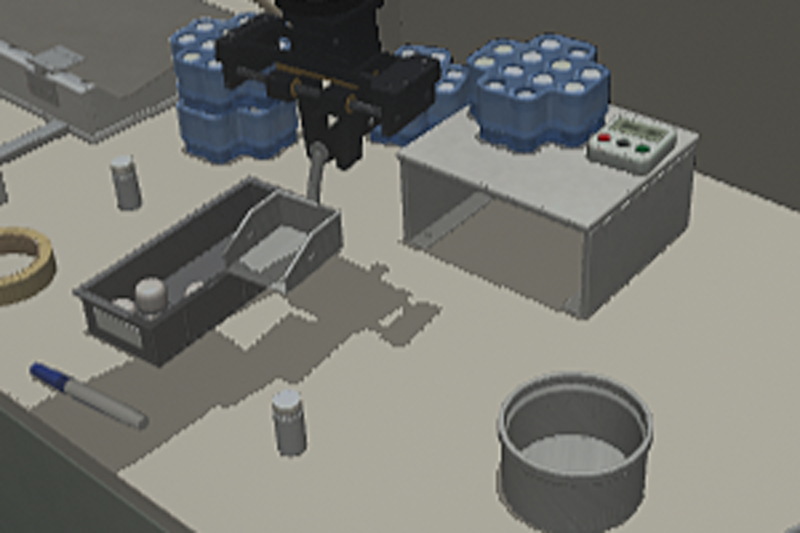

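View pics/w6.png

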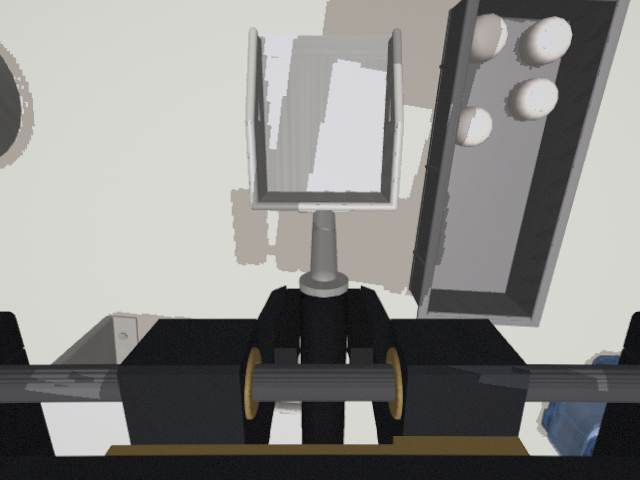

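```bash
cat > pan.py <<'E'
from h import *
def panfloor(c,s,u0=270,u1=380,v0=60,v1=180):
    """fit plane of pan floor in tool frame; pitch (deg) of floor rel. tool x"""
    W=cloud(c,s);T=R.from_rotvec(s["tool_rot"])
    q=(W[v0:v1,u0:u1].reshape(-1,3)-s["eef_pos"])
    q=T.inv().apply(q[~np.isnan(q[:,0])])
    for _ in range(6):
        A=np.c_[q[:,0],q[:,1],np.ones(len(q))];k=np.linalg.lstsq(A,q[:,2],rcond=None)[0]
        r=q[:,2]-A@k;q=q[abs(r)<max(.003,2*np.std(r)*.7)]
    return np.degrees(np.arctan(k[0])),np.degrees(np.arctan(k[1])),k[2]+k[0]*.08,len(q)
if __name__=="__main__":
    s=sense();c=capture("wrist");print(panfloor(c,s))
E
python3 pan.py
python3 - <<'E'
from h import *
plan([((.6249,.2283,.162),tool(5.65),7,10),((.6249,.2283,.0625),tool(5.65),6,10)])
E
```

```text
(np.float64(-0.024729946847966616), np.float64(0.06091531803984757), np.float64(0.05422584070143305), 13148)
13 rows
[-0.057, 0.089, 0, 0, 0, 0.011, 10, -0.057, 0.09, -0.001, 0, 0.001, 0.011, 10, -0.055, 0.091, 0, 0, 0, 0.011, 10, -0.055, 0.09, -0.001, 0, 0, 0.011, 10, -0.054, 0.092, 0, 0.001, 0.001, 0.011, 10, -0.053, 0.091, -0.001, 0, 0, 0.011, 10, -0.053, 0.092, 0, 0, 0.001, 0.011, 10, 0, 0, 0.083, 0, 0, 0, 10, 0, 0, 0.083, 0, 0, 0, 10, 0, 0, 0.083, 0, 0, 0, 10]
[0, 0, 0.083, 0, 0, 0, 10, 0, 0, 0.082, 0, 0, 0, 10, 0, 0.001, 0.083, 0, 0, 0, 10]
end [0.6249 0.2284 0.0626]
```

jog_arm(moves=[-0.057,0.089,0,0,0,0.011,10,-0.057,0.09,0,0,0,0.011,10,-0.055,0.091,0,0,0,0.011,10,-0.055,0.09,0,0,0,0.011,10,-0.054,0.092,0,0,0,0.011,10,-0.053,0.091,0,0,0,0.011,10,-0.053,0.092,0,0,0,0.011,10,0,0,0.083,0,0,0,10,0,0,0.083,0,0,0,10,0,0,0,0,0,0,10])

```text
t: 15.3
eef_pos: [0.6235, 0.227, 0.126]
tool_rot: [0.153, -3.136, 0.001]
force: [-0.2, 0.3, -1.7]
grip_width: 0.0176
```

```bash
cat > rel.py <<'E'
from h import *
import sys
# pan sides vs bin walls, in tool frame (y lateral)
s=sense();c=capture("wrist");W=cloud(c,s);save(c,sys.argv[1]);z=W[...,2]
print(s["t"],s["eef_pos"],s["force"])
T=R.from_rotvec(s["tool_rot"]);Q=T.inv().apply((W-s["eef_pos"]).reshape(-1,3)).reshape(W.shape)
rim=(z>.044)&(z<.055)&(Q[...,0]>.03)&(Q[...,0]<.25)&(abs(Q[...,1])<.075)
p=Q[rim];r=cv2.minAreaRect(p[:,:2].astype(np.float32));print("rim in tool",r)
for a,b in((.05,.08),(.12,.16),(.17,.21)):
    k=p[(p[:,0]>a)&(p[:,0]<b)];l=k[k[:,1]<0];h=k[k[:,1]>0]
    if len(l)>5 and len(h)>5:print(a,"rim y out/in:",np.percentile(l[:,1],[1,99]).round(4),np.percentile(h[:,1],[1,99]).round(4))
E
python3 rel.py w7
```

```text
15.3 [0.62351346 0.2270167  0.12602224] [-0.19751793  0.34018569 -1.69088034]
rim in tool ((0.08552654087543488, -0.00011859089136123657), (0.10057058185338974, 0.11090611666440964), 89.9432144165039)
0.05 rim y out/in: [-0.0501 -0.0469] [0.046 0.05 ]
0.12 rim y out/in: [-0.0499 -0.042 ] [0.0418 0.0497]
```

View pics/w7.png

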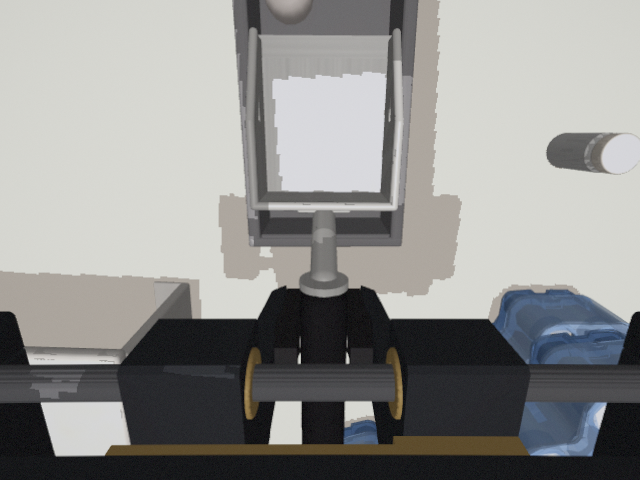

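jog_arm(moves=[0,0,0.083,0,0,0,10,0,0,0.083,0,0,0,10,0,0,0.083,0,0,0,10,0,0,0.063,0,0,0,10,0,0,0,0,0,0,10,0,0,0,0,0,0,10])

```text
t: 16.1
eef_pos: [0.6263, 0.2284, 0.0674]
tool_rot: [-0.154, 3.133, 0.001]
force: [0.8, -0.1, -0.7]
grip_width: 0.0176
```

jog_arm(moves=[0,0,0.01,0,0,0,10,0,0,0,0,0,0,10])

```text
t: 16.35
eef_pos: [0.6262, 0.2283, 0.0654]
tool_rot: [-0.154, 3.133, 0.001]
force: [0.2, -0.4, -2.0]
grip_width: 0.0176
```

```bash
python3 logp.py; python3 rel.py w8; python3 pan.py
```

```text
16.35 [ 1.7190e-01  5.6140e-01  1.4751e+00  1.0000e-04  1.1005e+00 -1.4974e+00] [0.62617635 0.22834518 0.06542848] [ 0.15079395 -0.42626611 -2.04394427] 0.017619017478213816
16.35 [0.62617635 0.22834518 0.06542848] [ 0.15079395 -0.42626611 -2.04394427]
rim in tool ((0.07684606313705444, -0.0010600201785564423), (0.1005169227719307, 0.09363466501235962), 89.98323822021484)
0.05 rim y out/in: [-0.0507 -0.0313] [0.0302 0.0486]
0.12 rim y out/in: [-0.0505 -0.0428] [0.0406 0.0485]
(np.float64(-0.008658511128524391), np.float64(0.0598970527579309), np.float64(0.0542692235840399), 13145)
```

View pics/w8.png

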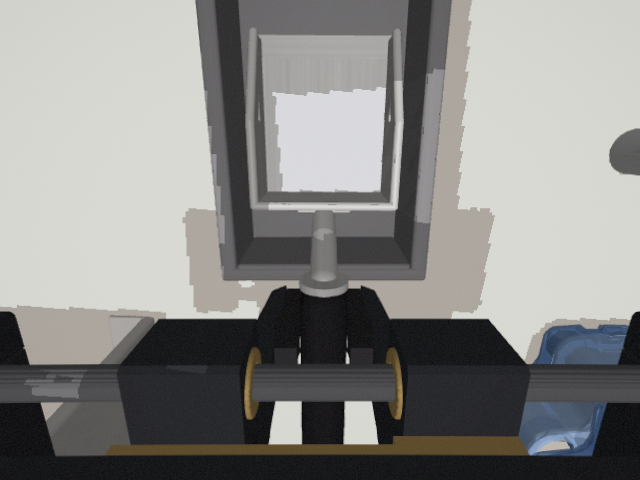

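jog_arm(moves=[0,-0.005,0.015,0,0,0,10,0,0,0.008,0,0,0,10,0,0,0,0,0,0,10,0,0,0,0,0,0,10])

```text
t: 16.95
eef_pos: [0.626, 0.2273, 0.0604]
tool_rot: [-0.154, 3.134, 0.001]
force: [-0.2, 0.6, -0.5]
grip_width: 0.0177
```

jog_arm(moves=[0,0,0.006,0,0,0,10,0,0,0,0,0,0,10])

```text
t: 17.2
eef_pos: [0.6265, 0.2274, 0.0598]
tool_rot: [-0.154, 3.133, 0.001]
force: [-0.1, -0.3, 2.9]
grip_width: 0.0173
```

```bash
python3 - <<'E'
from h import *
c=capture("top");a=c["frame"];im=a[230:350,180:250,::-1];cv2.imwrite("pics/t9.png",cv2.resize(im,(350,600),interpolation=cv2.INTER_CUBIC))
K=c["intrinsics"];Rm=cv2.Rodrigues(np.array(c["rvec"],float))[0];t=np.array(c["tvec"]).reshape(3);C=-Rm.T@t
b=np.array([.5025,.2162]);th=np.radians(5.65);Rb=np.array([[np.cos(th),np.sin(th)],[-np.sin(th),np.cos(th)]])
for u,v in((170,383),(207,380),(168,352),(203,332)):
    uu=120+u/1.905;vv=130+v/1.905
    x,y=(uu-K[0,2])/K[0,0],(vv-K[1,2])/K[1,1];r=1+c["k1"]*(x*x+y*y)
    d=Rm.T@np.array([x/r,y/r,1]);P=C+d*((.03-C[2])/d[2]);print(P.round(4),(Rb@(P[:2]-b)).round(4))
E
```

```text
[0.4084 0.2277 0.03  ] [-0.0925  0.0207]
[0.413  0.1826 0.03  ] [-0.0924 -0.0246]
[0.4463 0.2324 0.03  ] [-0.0544  0.0217]
[0.4718 0.1907 0.03  ] [-0.033  -0.0223]
```

View pics/t9.png

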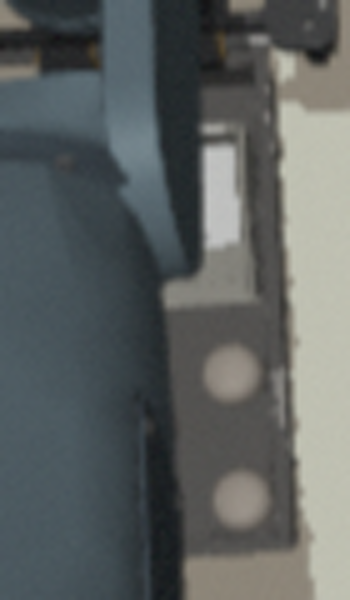

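jog_arm(moves=[0.04,0,0,0,0,0,10,0.06,0,0,0,0,0,10,0.06,0,0,0,0,0,10,0.06,0,0,0,0,0,10,0.06,0,0,0,0,0,10,0.04,0,0,0,0,0,10,0,0,0,0,0,0,10])

```text
t: 18.12
eef_pos: [0.5619, 0.2211, 0.0598]
tool_rot: [-0.155, 3.133, 0.001]
force: [1.6, -0.2, 7.1]
grip_width: 0.0175
```

```bash
python3 rel.py w10; python3 pan.py
```

```text
18.125 [0.56187174 0.22107764 0.05976044] [ 1.56941167 -0.21641834  7.12153838]
rim in tool ((0.07611964643001556, -0.00012728571891784668), (0.10072821378707886, 0.0922384187579155), 89.99942779541016)
0.05 rim y out/in: [-0.0499 -0.0417] [0.0417 0.0495]
0.12 rim y out/in: [-0.0496 -0.0418] [0.0414 0.0495]
(np.float64(-0.6110424014780195), np.float64(0.04414057422877123), np.float64(0.05336719197595285), 13148)
```

View pics/w10.png

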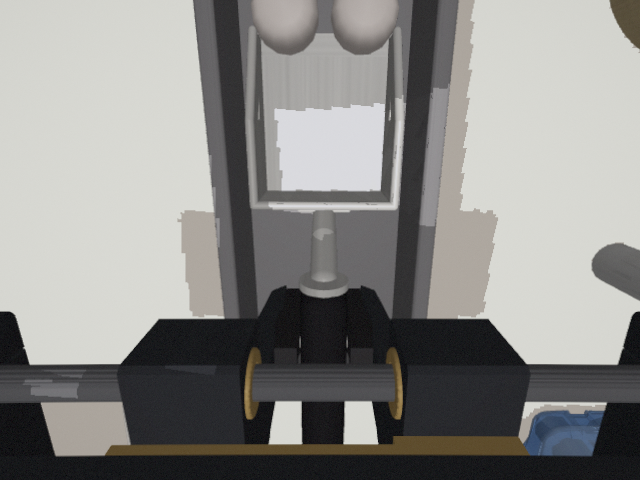

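jog_arm(moves=[0.04,0,-0.003,0,0,0,10,0.05,0,0,0,0,0,10,0.05,0,0,0,0,0,10,0.03,0,0,0,0,0,10,0,0,0,0,0,0,10])

```text
t: 18.85
eef_pos: [0.5342, 0.2184, 0.0631]
tool_rot: [-0.154, 3.119, 0.003]
force: [17.1, 2.1, 6.9]
grip_width: 0.0176
```

```bash
python3 rel.py w11; python3 pan.py
```

```text
18.85 [0.53423728 0.21840777 0.06313648] [17.05457744  2.14722491  6.8951566 ]
rim in tool ((0.07618648558855057, -0.00024514272809028625), (0.0924433097243309, 0.10067212581634521), 0.06294048577547073)
0.05 rim y out/in: [-0.05   -0.0337] [0.0414 0.0495]
0.12 rim y out/in: [-0.0496 -0.0421] [0.0415 0.0496]
(np.float64(-31.35736569118522), np.float64(-0.48425740912763954), np.float64(0.039881471837598666), 4771)
```

View pics/w11.png

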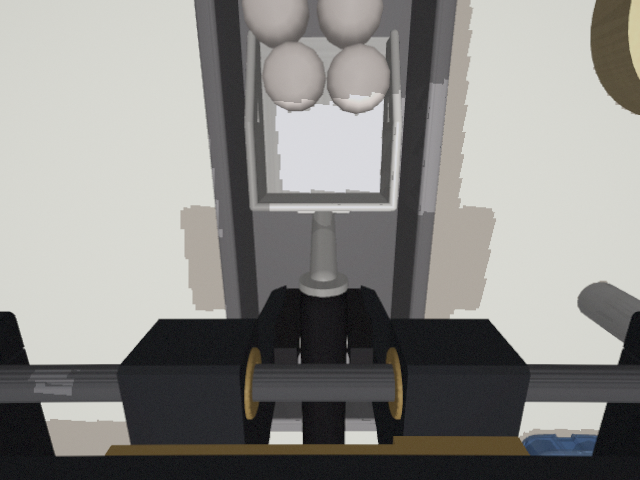

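jog_arm(moves=[-0.01,-0.02,0.01,0,0,0,10,0,-0.005,0,0,0,0,10,0.03,0,0,0,0,0,10,0.03,0,0,0,0,0,10,0,0,0,0,0,0,10])

```text
t: 19.58
eef_pos: [0.5214, 0.212, 0.0598]
tool_rot: [-0.154, 3.127, 0.002]
force: [6.4, -0.1, 11.9]
grip_width: 0.0178
```

```bash
python3 rel.py w12
```

```text
19.575 [0.52141709 0.21196496 0.05978989] [ 6.43189226 -0.12685691 11.88221449]
rim in tool ((0.07599703967571259, 0.004732012748718262), (0.0919458344578743, 0.1006215289235115), 0.015737425535917282)
0.05 rim y out/in: [-0.0449 -0.0367] [0.0466 0.0544]
0.12 rim y out/in: [-0.0446 -0.037 ] [0.0463 0.0545]
```

View pics/w12.png

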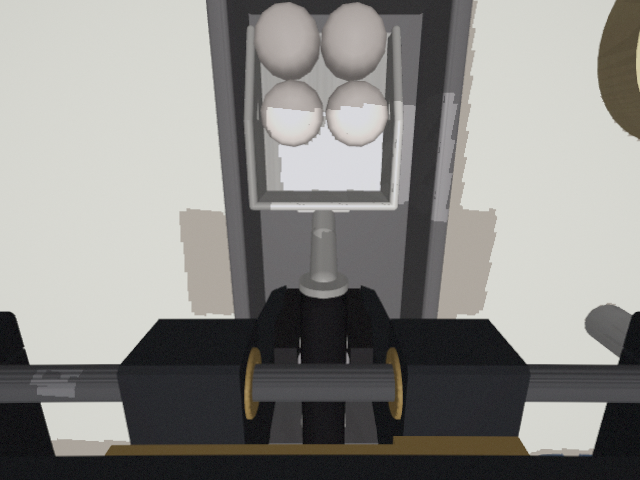

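jog_arm(moves=[0.015,0.005,0,0,0,0,10,0.015,0.005,0,0,0,0,10,0,0,0,0,0,0,10])

```text
t: 20.0
eef_pos: [0.5156, 0.2131, 0.0598]
tool_rot: [-0.155, 3.127, 0.001]
force: [7.9, -0.3, 11.6]
grip_width: 0.0174
```

```bash
python3 rel.py w13;python3 logp.py; cat > tilt.py <<'E'
from h import *
s=sense();p0=np.array(s["eef_pos"]);yaw=5.65
u=np.array([np.cos(np.radians(yaw)),np.sin(np.radians(yaw)),0]);zz=np.array([0,0,1.])
v=np.array([.00985*-1,.0995,0])*10 # lateral +y bin
P=p0-.041*u-.056*zz
def tp(th,ret,lift,lat=0):
    t=np.radians(th);return P+u*(.041*np.cos(t)+.056*np.sin(t)+ret)+zz*(.056*np.cos(t)-.041*np.sin(t)+lift)+v*lat
plan([(tp(6,.001,.001),tool(yaw,-6),2,10),(tp(14,.005,.012,.003),tool(yaw,-14),2,10),(tp(22,.008,.035,.003),tool(yaw,-22),3,10),(tp(25,.008,.10,.003),tool(yaw,-25),4,10)])
E
python3 tilt.py
```

```text
20.0 [0.51559808 0.21313867 0.05979926] [ 7.86927558 -0.27606397 11.59917507]
rim in tool ((0.07587970793247223, 0.0031041912734508514), (0.09172232449054718, 0.10064469277858734), 0.019740868359804153)
0.05 rim y out/in: [-0.0467 -0.0384] [0.045  0.0528]
0.12 rim y out/in: [-0.046  -0.0007] [0.0005 0.0517]
20.05 [ 1.7970e-01  3.6540e-01  1.7800e+00 -9.0000e-04  9.8520e-01 -1.4895e+00] [0.51560214 0.21315026 0.05981269] [ 7.63968132 -0.63065957 11.34999193] 0.01783061011775654
11 rows
[-0.016, 0, 0.009, 0, 0.074, 0, 10, -0.017, 0, 0.008, 0, 0.073, 0, 10, -0.026, 0.007, -0.013, 0, 0.089, 0, 10, -0.025, 0.008, -0.014, 0, 0.089, 0, 10, -0.008, 0, -0.028, 0, 0.059, 0, 10, -0.006, 0, -0.028, 0, 0.06, 0, 10, -0.005, 0, -0.029, 0, 0.059, 0, 10, 0.027, 0, -0.073, 0, 0.017, 0, 10, 0.027, 0, -0.072, 0, 0.016, 0, 10, 0.029, 0, -0.071, 0, 0.017, 0, 10]
[0.03, 0, -0.072, 0, 0.017, 0, 10]
end [0.5429 0.2189 0.1373]
```

View pics/w13.png

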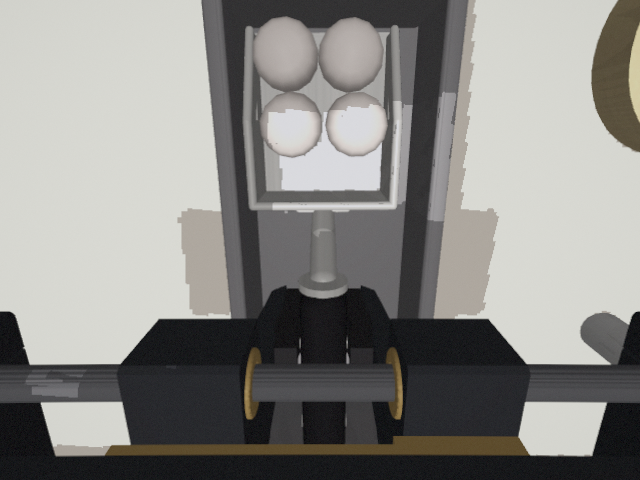

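jog_arm(moves=[-0.016,0,0.009,0,0.074,0,10,-0.017,0,0.008,0,0.073,0,10,-0.026,0.007,-0.02,0,0.089,0,10,-0.025,0.008,-0.02,0,0.089,0,10,-0.008,0,-0.028,0,0.059,0,10,-0.006,0,-0.028,0,0.06,0,10,-0.005,0,-0.029,0,0.059,0,10,0,0,0,0,0,0,10])

```text
t: 21.05
eef_pos: [0.5371, 0.2184, 0.0737]
tool_rot: [0.135, -2.743, 0.027]
force: [0.7, 0.3, -2.4]
grip_width: 0.0179
```

```bash
python3 logp.py; python3 - <<'E'
from h import *
c=capture("wrist");save(c,"w14")
c=capture("scene");a=c["frame"][140:340,140:440,::-1];cv2.imwrite("pics/s14.png",cv2.resize(a,(800,533),interpolation=cv2.INTER_CUBIC))
E
```

```text
21.05 [ 0.1671  0.6397  1.3881  0.0266  1.5081 -1.5092] [0.53709853 0.21840135 0.07373573] [ 0.65359435  0.2965034  -2.40548632] 0.017943428038691523
```

View pics/w14.png

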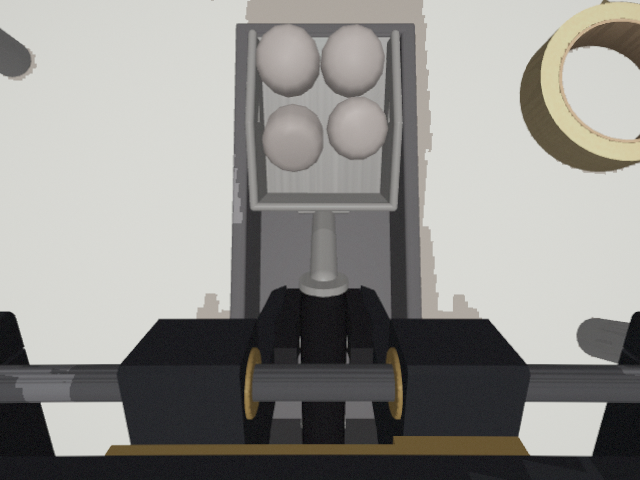

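View pics/s14.png

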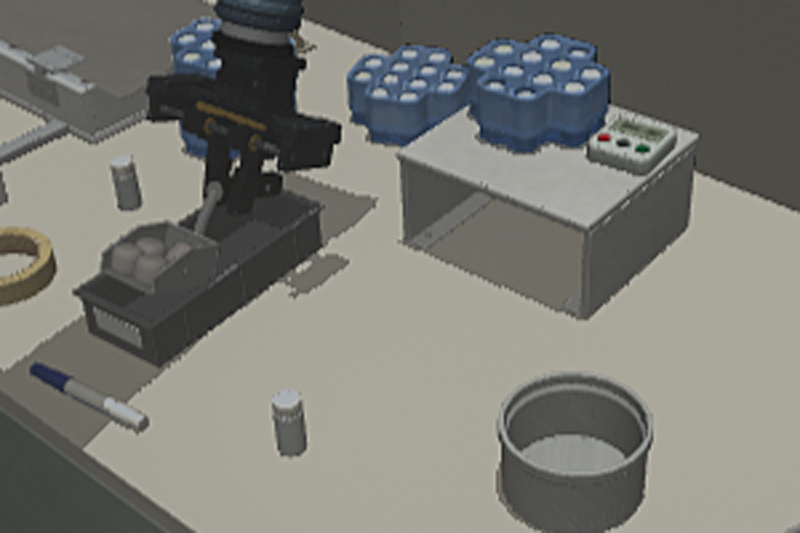

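jog_arm(moves=[0.027,0,-0.073,0,0.017,0,10,0.027,0,-0.072,0,0.016,0,10,0.04,0,-0.1,0,0.017,0,10,0.04,0,-0.1,0,0,0,10,0.03,0,-0.08,0,0,0,10,0,0,0,0,0,0,10])

```text
t: 21.9
eef_pos: [0.5441, 0.2192, 0.1681]
tool_rot: [0.134, -2.712, 0.028]
force: [0.4, -0.5, -1.9]
grip_width: 0.0178
```

```bash
python3 logp.py; cat > kin.py <<'E'
import json,numpy as np
from scipy.optimize import least_squares
from scipy.spatial.transform import Rotation as R
def fk(x,j):
    h,a,L1,L2,e,d,lat=x
    c=lambda t:np.array([np.sin(t),0,np.cos(t)])
    t2=j[1];t3=j[1]+j[2]
    Rz=R.from_euler('z',j[0])
    p=np.array([a,lat,h])+L1*c(t2)+L2*c(t3)+e*np.array([np.cos(t3),0,-np.sin(t3)])
    F=R.from_euler('y',t3)*R.from_euler('z',j[3])*R.from_euler('y',j[4])*R.from_euler('z',j[5]+np.pi/2)
    return Rz.apply(p+F.apply([0,0,d])),Rz*F
L=json.load(open("poses.json"))
x0=np.array([.2,0,.4,.4,0,.25,.118])
X=least_squares(lambda x:np.concatenate([fk(x,l["j"])[0]-l["p"] for l in L]+[(x-x0)*.0001]),x0).x
lo=np.array([-2.99,-.89,.3,-1.14,0,-3.12]);hi=np.array([2.99,2.07,2.58,4.28,2.63,3.12])
def ik(p,r,q0):
    f=lambda q:np.concatenate([(fk(X,q)[0]-p)*5,(fk(X,q)[1].inv()*r).as_rotvec()])
    s=least_squares(f,np.clip(q0,lo+1e-6,hi-1e-6),bounds=(lo,hi));return s.x,np.linalg.norm(s.fun)
if __name__=="__main__":
    print(X); 
    for l in L: p,r=fk(X,l["j"]);print((p-l["p"]).round(5),(r.inv()*R.from_rotvec(l["r"])).as_rotvec().round(4))
E
python3 kin.py
python3 - <<'E'
from h import *
c=capture("wrist");save(c,"w15")
E
```

```text
21.9 [ 0.1655  0.5643  1.3029  0.0285  1.7005 -1.5064] [0.54406378 0.21924778 0.16810853] [ 0.38194061 -0.53709341 -1.89809658] 0.017847392543620912
[ 3.13399646e-01 -1.21712930e-08  4.38199855e-01  5.14499909e-01
  8.54997027e-02  3.11473816e-01  1.17800001e-01]
[ 0.  0. -0.] [-0.  0. -0.]
[-0.  0. -0.] [-0. -0. -0.]
[-0.  0. -0.] [-0. -0. -0.]
[ 0.  0. -0.] [-0. -0. -0.]
[ 0.  0. -0.] [-0. -0. -0.]
[-0.  0. -0.] [-0.  0. -0.]
[-0. -0.  0.] [-0. -0. -0.]
[ 0.  0. -0.] [-0. -0. -0.]
[0. 0. 0.] [-0. -0. -0.]
[-0. -0.  0.] [-0.  0. -0.]
```

View pics/w15.png

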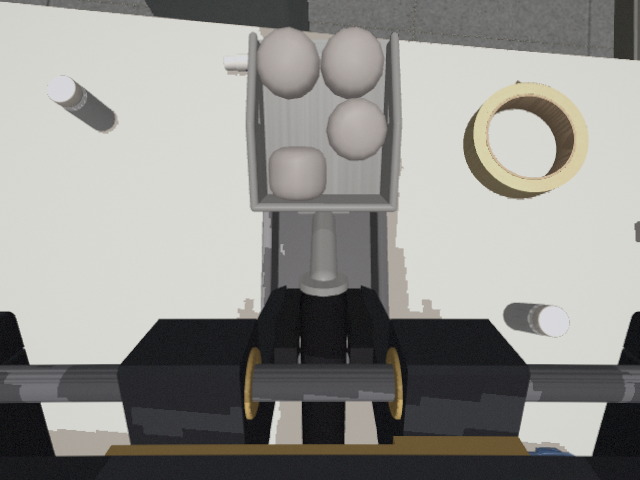

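```bash
cat > tip.py <<'E'
from h import *
from kin import ik,fk,X,lo,hi
J=np.array([.513,-.2125])
def tcp(psi,phi,lip):
    """lip world pos -> TCP pos for pitch phi (mouth down +)"""
    a=np.radians(psi);t=np.radians(phi);ux=np.array([np.cos(a),np.sin(a),0])
    sx=ux*np.cos(t)+np.array([0,0,np.sin(t)]); sz=-ux*np.sin(t)+np.array([0,0,np.cos(t)])
    return np.array(lip)+.121*sx+.056*sz
def lipof(psi,back,z):
    a=np.radians(psi);return np.array([J[0]+back*np.cos(a),J[1]+back*np.sin(a),z])
if __name__=="__main__":
    s=sense();q0=s["joints"];
    for psi in range(-120,181,15):
        q=q0.copy();ok=True;mx=0;path=[]
        seq=[]
        p1=tcp(psi,-25,lipof(psi,.045,.13))
        for k in np.linspace(0,1,16)[1:]:
            seq.append((s["eef_pos"]+(p1-s["eef_pos"])*k,tool(5.65+(psi-5.65)*k,-25)))
        for f in np.linspace(-25,80,22): seq.append((tcp(psi,f,lipof(psi,.045+(.02-.045)*(f+25)/105,.13-.045*(f+25)/105)),tool(psi,f)))
        e=0
        for p,r in seq:
            qn,er=ik(p,r,q);mx=max(mx,np.abs(qn-q).max());e=max(e,er);q=qn;path.append(q)
        path=np.array(path);print(psi,"err %.4f maxstep %.2f"%(e,mx),"end",q.round(2),"j5min %.2f margin %.2f"%(path[:,4].min(),np.minimum(path-lo,hi-path).min()))
E
python3 tip.py
```

```text
-120 err 0.0241 maxstep 0.10 end [-0.08  0.74  1.44 -1.14  1.82  0.7 ] j5min 1.20 margin 0.00
-105 err 0.1702 maxstep 0.10 end [-0.05  0.6   1.59 -1.14  1.64  0.66] j5min 1.13 margin 0.00
-90 err 0.3155 maxstep 0.13 end [-0.05  0.44  1.73 -1.14  1.44  0.55] j5min 0.99 margin 0.00
-75 err 0.4389 maxstep 0.17 end [-0.09  0.23  1.91 -1.14  1.16  0.36] j5min 0.79 margin 0.00
-60 err 0.4892 maxstep 0.24 end [-0.3  -0.15  2.21 -1.14  0.6  -0.02] j5min 0.55 margin 0.00
-45 err 0.4020 maxstep 0.37 end [-0.63 -0.38  2.46 -1.14  0.   -0.38] j5min 0.00 margin 0.00
-30 err 0.3658 maxstep 0.59 end [-0.73 -0.42  2.49  1.49  0.18 -3.12] j5min 0.12 margin 0.00
-15 err 0.4004 maxstep 0.27 end [-0.91 -0.45  2.49  1.35  0.51 -3.12] j5min 0.46 margin 0.00
0 err 0.4841 maxstep 0.19 end [-1.03 -0.36  2.4   1.22  0.79 -3.12] j5min 0.72 margin 0.00
15 err 0.5837 maxstep 0.14 end [-1.09 -0.19  2.24  1.1   1.05 -3.12] j5min 0.92 margin 0.00
30 err 0.6742 maxstep 0.11 end [-1.11  0.03  2.03  1.    1.31 -3.12] j5min 1.08 margin 0.00
45 err 0.7458 maxstep 0.10 end [-1.09  0.28  1.79  0.94  1.58 -3.12] j5min 1.19 margin 0.00
60 err 0.7955 maxstep 0.09 end [-1.05  0.54  1.53  0.93  1.87 -3.12] j5min 1.24 margin 0.00
75 err 0.8166 maxstep 0.12 end [-0.99  0.84  1.23  1.    2.2  -3.12] j5min 1.20 margin 0.00
90 err 0.8664 maxstep 0.18 end [-0.86  1.24  0.72  1.28  2.63 -3.12] j5min 1.09 margin 0.00
105 err 0.9945 maxstep 0.27 end [-0.83  1.25  0.69  1.26  2.63 -3.12] j5min 0.95 margin 0.00
120 err 1.1726 maxstep 0.63 end [-0.8   1.25  0.68  1.24  2.63 -3.12] j5min 0.79 margin 0.00
135 err 1.3586 maxstep 1.01 end [-0.77  1.25  0.68  1.21  2.63 -3.12] j5min 0.59 margin 0.00
150 err 1.5394 maxstep 1.39 end [-0.74  1.25  0.69  1.18  2.63 -3.12] j5min 0.52 margin 0.00
165 err 1.8583 maxstep 2.09 end [-0.7   1.23  0.71  1.13  2.63 -3.12] j5min 0.53 margin 0.00
180 err 2.1658 maxstep 2.21 end [-0.67  1.22  0.75  1.07  2.63 -3.12] j5min 0.52 margin 0.00
```

```bash
sed -i 's/range(-120,181,15)/range(-185,-110,10)/' tip.py; python3 tip.py
```

```text
-185 err 0.0000 maxstep 0.17 end [-0.42  1.12  0.76 -0.62  2.56  0.97] j5min 0.96 margin 0.07
-175 err 0.0000 maxstep 0.16 end [-0.36  1.08  0.82 -0.75  2.47  0.86] j5min 1.02 margin 0.16
-165 err 0.0000 maxstep 0.14 end [-0.3   1.04  0.91 -0.84  2.36  0.79] j5min 1.07 margin 0.27
-155 err 0.0000 maxstep 0.12 end [-0.24  0.98  1.01 -0.92  2.25  0.74] j5min 1.13 margin 0.22
-145 err 0.0000 maxstep 0.11 end [-0.19  0.92  1.12 -0.99  2.13  0.72] j5min 1.18 margin 0.15
-135 err 0.0000 maxstep 0.10 end [-0.14  0.85  1.25 -1.05  2.01  0.71] j5min 1.21 margin 0.09
-125 err 0.0000 maxstep 0.10 end [-0.1   0.78  1.38 -1.12  1.88  0.71] j5min 1.21 margin 0.02
-115 err 0.0719 maxstep 0.10 end [-0.07  0.69  1.49 -1.14  1.76  0.69] j5min 1.19 margin 0.00
```

```bash
cat > carry.py <<'E'
from tip import *
s=sense();psi=-160;p1=tcp(psi,-25,lipof(psi,.045,.15));p0=s["eef_pos"];N=22
tg=[];q=s["joints"];J_=[q]
for i in range(1,N+1):
    k=i/N; k=k*k*(3-2*k)*.6+k*.4
    p=p0+(p1-p0)*k;r=tool(5.65+(psi-5.65)*k,-25);tg.append((p,r,1,10));q,e=ik(p,r,q);J_.append(q)
print("maxdq",np.abs(np.diff(J_,axis=0)).max(0)*8, p1)
plan(tg)
E
python3 carry.py
```

```text
maxdq [0.77184401 0.38110392 0.50959378 0.23261107 0.24732121 0.51739354] [ 0.34542474 -0.27349241  0.14961643]
22 rows
[0.024, -0.051, 0.013, -0.033, 0.01, 0.073, 10, 0.026, -0.07, 0.015, -0.044, 0, 0.095, 10, 0.027, -0.086, 0.016, -0.054, 0, 0.116, 10, 0.02, -0.104, 0.013, -0.063, 0, 0.133, 10, 0.012, -0.118, 0.01, -0.069, 0, 0.15, 10, -0.003, -0.129, 0.003, -0.076, 0, 0.163, 10, -0.021, -0.137, -0.005, -0.082, 0, 0.174, 10, -0.042, -0.14, -0.014, -0.085, 0, 0.183, 10, -0.063, -0.135, -0.024, -0.089, 0, 0.19, 10, -0.084, -0.126, -0.033, -0.091, 0, 0.194, 10]
[-0.103, -0.109, -0.043, -0.091, 0, 0.197, 10, -0.119, -0.09, -0.05, -0.092, 0, 0.197, 10, -0.129, -0.065, -0.055, -0.091, 0, 0.194, 10, -0.134, -0.04, -0.057, -0.089, 0, 0.19, 10, -0.134, -0.015, -0.057, -0.085, 0, 0.184, 10, -0.127, 0.008, -0.054, -0.081, 0, 0.174, 10, -0.117, 0.027, -0.05, -0.076, 0, 0.163, 10, -0.103, 0.04, -0.044, -0.07, 0, 0.149, 10, -0.087, 0.049, -0.037, -0.062, 0, 0.134, 10, -0.07, 0.052, -0.029, -0.054, 0, 0.115, 10]
[-0.054, 0.048, -0.022, -0.045, 0, 0.095, 10, -0.038, 0.041, -0.016, -0.034, 0, 0.073, 10]
end [ 0.3455 -0.2735  0.1496]
```

jog_arm(moves=[0.024,-0.051,0.013,-0.033,0.01,0.073,10,0.026,-0.07,0.015,-0.044,0,0.095,10,0.027,-0.086,0.016,-0.054,0,0.116,10,0.02,-0.104,0.013,-0.063,0,0.133,10,0.012,-0.118,0.01,-0.069,0,0.15,10,-0.003,-0.129,0.003,-0.076,0,0.163,10,-0.021,-0.137,-0.005,-0.082,0,0.174,10,-0.042,-0.14,-0.014,-0.085,0,0.183,10,-0.063,-0.135,-0.024,-0.089,0,0.19,10,-0.084,-0.126,-0.033,-0.091,0,0.194,10])

```text
t: 23.2
eef_pos: [0.4544, 0.0005, 0.158]
tool_rot: [-1.54, -2.286, -0.339]
force: [0.1, -0.7, -2.6]
grip_width: 0.0179
```

jog_arm(moves=[-0.103,-0.109,-0.043,-0.091,0,0.197,10,-0.119,-0.09,-0.05,-0.092,0,0.197,10,-0.129,-0.065,-0.055,-0.091,0,0.194,10,-0.134,-0.04,-0.057,-0.089,0,0.19,10,-0.134,-0.015,-0.057,-0.085,0,0.184,10,-0.127,0.008,-0.054,-0.081,0,0.174,10,-0.117,0.027,-0.05,-0.076,0,0.163,10,-0.103,0.04,-0.044,-0.07,0,0.149,10,-0.087,0.049,-0.037,-0.062,0,0.134,10,-0.07,0.052,-0.029,-0.054,0,0.115,10])

```text
t: 24.45
eef_pos: [0.3536, -0.2489, 0.1494]
tool_rot: [-2.879, -0.715, -0.635]
force: [-1.0, 0.0, -2.7]
grip_width: 0.0177
```

jog_arm(moves=[-0.054,0.048,-0.022,-0.045,0,0.095,10,-0.038,0.041,-0.016,-0.034,0,0.073,10,0,0,0,0,0,0,10,0,0,0,0,0,0,10])

```text
t: 24.95
eef_pos: [0.3451, -0.2731, 0.1493]
tool_rot: [-2.95, -0.521, -0.652]
force: [0.2, -0.2, -2.4]
grip_width: 0.0176
```

```bash
python3 logp.py; python3 - <<'E'
from h import *
from tip import *
s=sense();r=R.from_rotvec(s["tool_rot"]).as_matrix();print("toolx",r[:,0],"yaw",np.degrees(np.arctan2(-r[1,0],-r[0,0])),"pitch",np.degrees(np.arcsin(-r[2,0])))
c=capture("wrist");save(c,"w16");W=cloud(c,s);z=W[...,2]
m=(z>.062)&(z<.078);p=W[m];p=p[(abs(p[:,0]-.513)<.09)&(abs(p[:,1]+.2125)<.09)];print("jar rim",len(p),p.min(0),p.max(0))
x,y=p[:,0],p[:,1];k=np.linalg.lstsq(np.c_[2*x,2*y,np.ones(len(x))],x*x+y*y,rcond=None)[0];print(k[:2],np.sqrt(k[2]+k[0]**2+k[1]**2))
c=capture("scene");a=c["frame"][140:400,140:540,::-1];cv2.imwrite("pics/s16.png",cv2.resize(a,(800,520),interpolation=cv2.INTER_CUBIC))
E
```

```text
24.95 [-1.2706 -0.1006  2.1615  0.479   1.1507 -0.2632] [ 0.34506813 -0.27313664  0.14929158] [ 0.19020129 -0.21690015 -2.42690938] 0.01757110608004562
toolx [0.85216479 0.3102266  0.42139604] yaw -159.99620157470173 pitch -24.922757039280118
jar rim 1444 [ 0.47959934 -0.27483822  0.06200387] [ 0.56919261 -0.1553948   0.0713218 ]
[ 0.51149742 -0.21562021] 0.057701885399276114
```

View pics/w16.png

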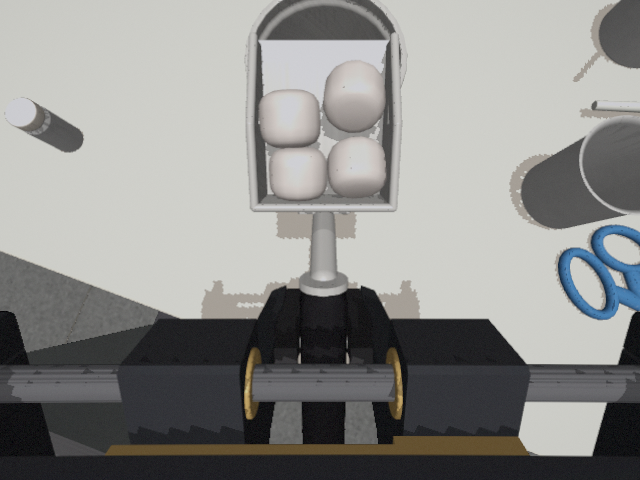

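View pics/s16.png

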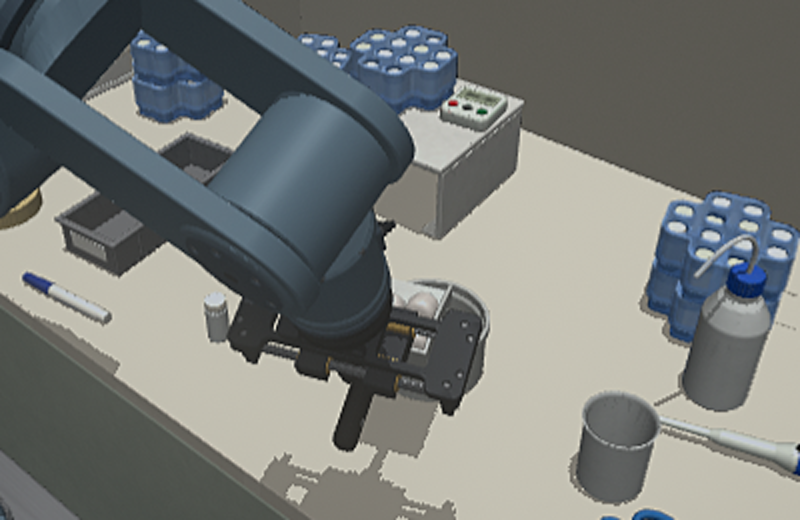

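```bash
sed -i 's/^J=.*/J=np.array([.5125,-.214])/' tip.py; cat > pour.py <<'E'
from tip import *
s=sense();psi=-160;tg=[];q=s["joints"];Q=[q]
def add(phi,back,z):
    global q
    p=tcp(psi,phi,lipof(psi,back,z));r=tool(psi,phi);tg.append((p,r,1,10));q,e=ik(p,r,q);Q.append(q)
    if e>1e-3: print("IK",phi,e)
for k in (.2,.5,.8,1): add(-25+25*k,.045-.013*k,.15-.06*k)
for f in (8,16,24,32,40,48,56,64,71,76): add(f,.032-.004*f/76,.09-.004*f/76)
print(np.abs(np.diff(Q,axis=0)).max(0)*8);print(Q[-1],tg[-1][0])
plan(tg)
E
python3 pour.py
```

```text
[0.94093634 0.91066462 0.84204818 1.18297192 1.00494591 1.46783624]
[-0.287232    0.93722598  1.0367818  -0.82865065  2.24324261  0.79726138] [ 0.50974107 -0.21500417  0.21695341]
14 rows
[0.009, 0.008, 0.005, -0.001, -0.109, 0.001, 10, 0.029, 0, 0.015, 0, -0.167, 0, 10, 0.042, 0, 0.015, 0, -0.167, 0, 10, 0.034, 0, 0.009, 0, -0.111, 0, 10, 0.047, 0, -0.079, 0, -0.178, 0, 10, 0.047, 0, -0.08, 0, -0.177, 0, 10, 0.048, 0, -0.08, 0, -0.178, 0, 10, 0.048, 0, -0.08, 0, -0.178, 0, 10, 0.047, 0, -0.081, 0, -0.178, 0, 10, 0.048, 0, -0.081, 0, -0.177, 0, 10]
[0.048, 0, -0.082, 0, -0.178, 0, 10, 0.048, 0, -0.082, 0, -0.178, 0, 10, 0.041, 0, -0.072, 0, -0.156, 0, 10, 0.028, 0, -0.053, 0, -0.111, 0, 10]
end [ 0.5098 -0.215   0.217 ]
```

jog_arm(moves=[0.009,0.008,0.005,0,-0.109,0,10,0.029,0,0.015,0,-0.167,0,10,0.042,0,0.015,0,-0.167,0,10,0.034,0,0.009,0,-0.111,0,10,0.047,0,-0.079,0,-0.178,0,10,0.047,0,-0.08,0,-0.177,0,10,0.048,0,-0.08,0,-0.178,0,10,0.048,0,-0.08,0,-0.178,0,10,0.047,0,-0.081,0,-0.178,0,10,0.048,0,-0.081,0,-0.177,0,10])

```text
t: 26.3
eef_pos: [0.4492, -0.2371, 0.2155]
tool_rot: [2.703, 0.477, -1.207]
force: [0.1, -0.4, -1.0]
grip_width: 0.0176
```

```bash
python3 - <<'E'
from h import *
c=capture("wrist");save(c,"w17")
E
```

```text
(no output)
```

View pics/w17.png

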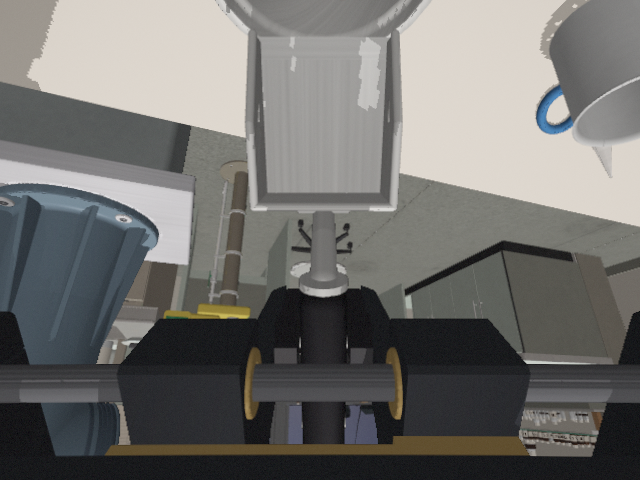

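```bash
python3 - <<'E'
from h import *
c=capture("top")
for r in spot_in(c,"cyl_1_mid"): print(r)
a=c["frame"][200:360,180:440,::-1];cv2.imwrite("pics/t17.png",cv2.resize(a,(780,480),interpolation=cv2.INTER_CUBIC))
c=capture("scene");a=c["frame"][140:400,140:540,::-1];cv2.imwrite("pics/s17.png",cv2.resize(a,(800,520),interpolation=cv2.INTER_CUBIC))
E
```

```text
{'box': [252.9, 121.9, 351.0, 225.0], 'confidence': 0.61}
```

View pics/t17.png

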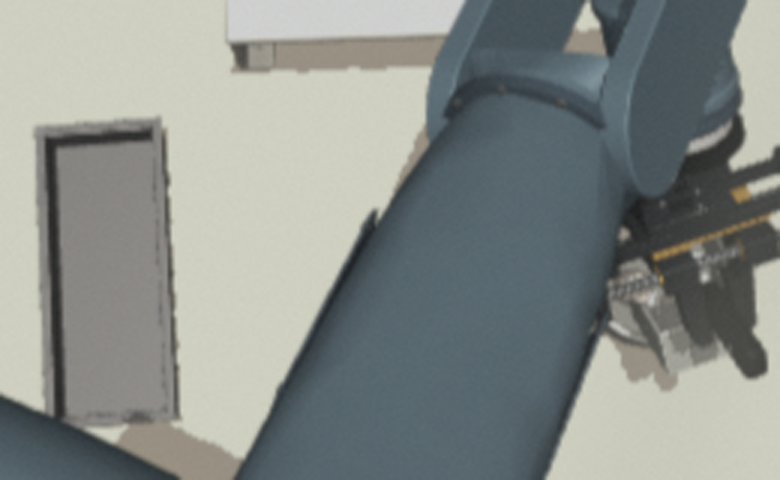

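View pics/s17.png

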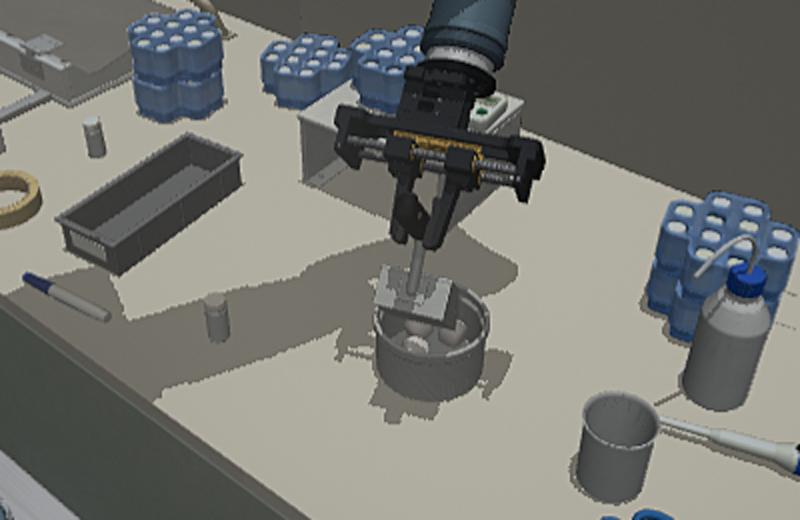

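```bash
cat > place.py <<'E'
from tip import *
s=sense();psi=-160;tg=[];q=s["joints"];Q=[q]
Rm=R.from_rotvec(s["tool_rot"]).as_matrix();ph=np.degrees(np.arcsin(-Rm[2,0]));print("pitch",ph)
def add(p,phi):
    global q
    r=tool(psi,phi);tg.append((p,r,1,10));q,e=ik(p,r,q);Q.append(q)
    if e>1e-3: print("IK",phi,e)
a=np.radians(psi);u=np.array([np.cos(a),np.sin(a),0])
for i in range(1,9):
    k=i/8; add(tcp(psi,ph*(1-k),lipof(psi,.03,.087+.075*k)),ph*(1-k))
p0=tg[-1][0]; p1=np.array([.485,.05,.16])
for i in range(1,11):
    k=i/10;k=k*k*(3-2*k)*.5+k*.5; add(p0+(p1-p0)*k,0)
for i in range(1,6): add(p1+[0,0,-.1*i/5],0)
print(np.abs(np.diff(Q,axis=0)).max(0)*8,p0);print(Q[-1])
plan(tg)
E
python3 place.py
```

```text
pitch 47.972701586514304
[0.77213859 0.75158308 0.59295039 0.78521975 0.63599566 0.83665973] [ 0.37060641 -0.26564504  0.218     ]
[-1.41290765e-01  2.38002575e-01  1.95074823e+00  9.43435781e-12
  9.52841853e-01  1.08043971e+00]
23 rows
[-0.067, 0.001, 0.034, -0.001, 0.133, 0.003, 10, -0.057, 0, 0.03, 0, 0.134, 0.001, 10, -0.054, 0, 0.027, 0, 0.133, 0, 10, -0.049, 0, 0.024, 0, 0.133, 0, 10, -0.045, 0, 0.022, 0.001, 0.133, 0, 10, -0.041, 0, 0.02, 0, 0.134, 0, 10, -0.035, 0, 0.019, 0, 0.133, 0, 10, -0.031, 0, 0.018, 0, 0.133, 0, 10, 0.069, -0.082, 0.018, 0, 0, 0, 10, 0.095, -0.113, 0.026, 0, 0, 0, 10]
[0.114, -0.137, 0.031, 0, 0, 0, 10, 0.127, -0.152, 0.034, 0, 0, 0, 10, 0.133, -0.16, 0.036, 0, 0, 0, 10, 0.134, -0.159, 0.036, 0, 0, 0, 10, 0.127, -0.152, 0.034, 0, 0, 0, 10, 0.114, -0.137, 0.031, 0, 0, 0, 10, 0.095, -0.113, 0.025, 0, 0, 0, 10, 0.069, -0.082, 0.019, 0, 0, 0, 10, 0, 0, 0.1, 0, 0, 0, 10, 0, 0, 0.1, 0, 0, 0, 10]
[0, 0, 0.1, 0, 0, 0, 10, 0, 0, 0.1, 0, 0, 0, 10, 0, 0, 0.1, 0, 0, 0, 10]
end [0.4851 0.05   0.06  ]
```

jog_arm(moves=[-0.067,0,0.034,0,0.133,0.003,10,-0.057,0,0.03,0,0.134,0.001,10,-0.054,0,0.027,0,0.133,0,10,-0.049,0,0.024,0,0.133,0,10,-0.045,0,0.022,0,0.133,0,10,-0.041,0,0.02,0,0.134,0,10,-0.035,0,0.019,0,0.133,0,10,-0.031,0,0.018,0,0.133,0,10,0.069,-0.082,0.018,0,0,0,10,0.095,-0.113,0.026,0,0,0,10])

```text
t: 27.75
eef_pos: [0.3868, -0.2191, 0.2119]
tool_rot: [3.09, 0.534, 0.005]
force: [0.5, 0.2, -0.6]
grip_width: 0.0174
```

jog_arm(moves=[0.114,-0.137,0.031,0,0,0,10,0.127,-0.152,0.034,0,0,0,10,0.133,-0.16,0.036,0,0,0,10,0.134,-0.159,0.036,0,0,0,10,0.127,-0.152,0.034,0,0,0,10,0.114,-0.137,0.031,0,0,0,10,0.095,-0.113,0.025,0,0,0,10,0.069,-0.082,0.019,0,0,0,10,0,0,0.1,0,0,0,10,0,0,0,0,0,0,10])

```text
t: 29.0
eef_pos: [0.4839, 0.0489, 0.1407]
tool_rot: [3.093, 0.54, -0.0]
force: [-0.4, 1.1, -1.7]
grip_width: 0.0176
```

```bash
python3 logp.py; python3 pan.py; python3 - <<'E'
from h import *
s=sense();Rm=R.from_rotvec(s["tool_rot"]).as_matrix();print("pitch",np.degrees(np.arcsin(-Rm[2,0])))
c=capture("wrist");save(c,"w18")
c=capture("top")
W=cloud(c)
a=c["frame"][200:360,180:440,::-1];cv2.imwrite("pics/t18.png",cv2.resize(a,(780,480),interpolation=cv2.INTER_CUBIC))
E
```

```text
29.0 [-1.4290e-01  9.9100e-02  1.9135e+00 -1.8000e-03  1.1288e+00  1.0828e+00] [0.48386627 0.04888089 0.14068895] [-0.36174702  1.09529466 -1.66342551] 0.01762556613593803
(np.float64(0.8000487054469495), np.float64(-0.029553560893994787), np.float64(0.05517659159092968), 13147)
pitch -0.025978765120698515
```

View pics/w18.png

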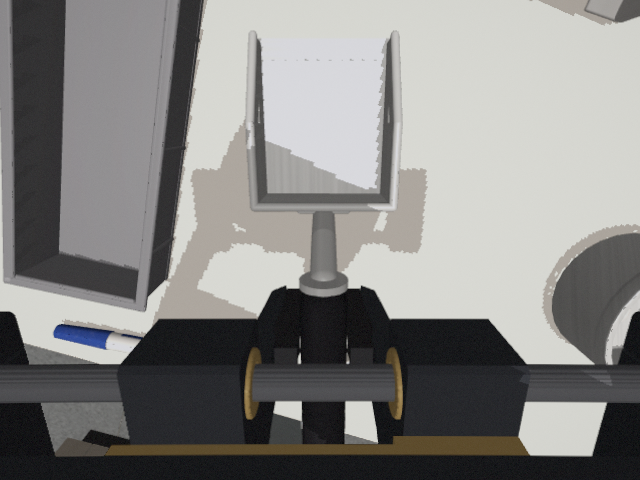

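View pics/t18.png

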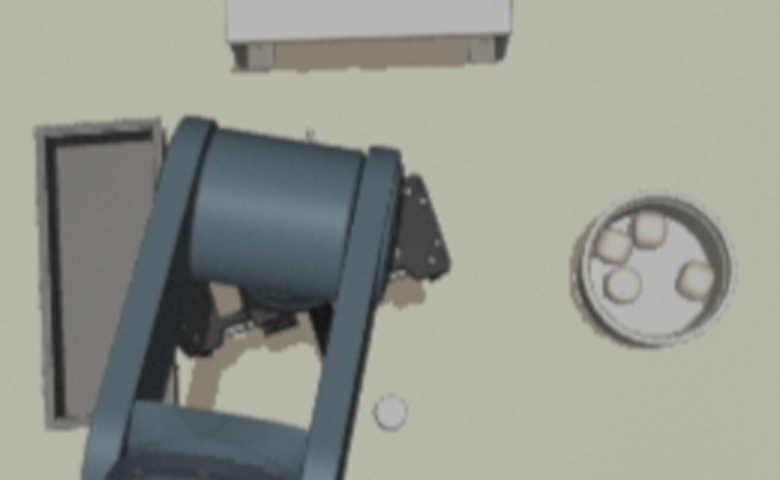

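jog_arm(moves=[0,0,0.1,0,0.018,0,10,0,0,0.1,0,0,0,10,0,0,0.1,0,0,0,10,0,0,0.08,0,0,0,10,0,0,0.03,0,0,0,10,0,0,0,0,0,0,10,0,0,0,0,0,0,10])

```text
t: 30.02
eef_pos: [0.4867, 0.049, 0.0595]
tool_rot: [3.094, 0.542, 0.024]
force: [0.4, -0.9, -1.5]
grip_width: 0.0177
```

jog_arm(moves=[0,0,0.01,0,0,0,10,0,0,0.008,0,0,0,10,0,0,0,0,0,0,10])

```text
t: 30.4
eef_pos: [0.4864, 0.049, 0.0557]
tool_rot: [-3.094, -0.542, -0.023]
force: [-2.1, 0.1, 4.0]
grip_width: 0.0172
```

Contact is felt; release gently and retreat upwards.

jog_arm(moves=[0,0,-0.003,0,0,0,30,0,0,0,0,0,0,45,0,0,0,0,0,0,45,0,0,0,0,0,0,45,0,0,-0.05,0,0,0,45,0,0,-0.15,0,0,0,45,0,0,-0.2,0,0,0,45,0,0,-0.2,0,0,0,45,0,0,-0.2,0,0,0,45,0,0,-0.1,0,0,0,45])

```text
t: 31.65
eef_pos: [0.4846, 0.0486, 0.2392]
tool_rot: [3.093, 0.542, 0.029]
force: [0.8, 0.2, -1.1]
grip_width: 0.0449
```

```bash
python3 - <<'E'
from h import *
s=sense();print(s["t"],s["eef_pos"],s["grip_width"])
plan([((.40,.25,.28),tool(-160),7,45)])
E
```

```text
31.65 [0.48463589 0.04855408 0.23922143] 0.044885770228408256
7 rows
[-0.007, -0.156, -0.03, 0.001, -0.003, 0, 45, -0.008, -0.156, -0.03, 0.001, -0.003, -0.001, 45, -0.007, -0.155, -0.029, 0, -0.004, 0, 45, -0.008, -0.156, -0.03, 0.001, -0.003, -0.001, 45, -0.007, -0.156, -0.029, 0.001, -0.003, 0, 45, -0.008, -0.156, -0.03, 0.001, -0.003, 0, 45, -0.008, -0.156, -0.029, 0, -0.004, -0.001, 45]
end [0.3999 0.25   0.28  ]
```

jog_arm(moves=[-0.007,-0.156,-0.03,0,-0.003,0,45,-0.008,-0.156,-0.03,0,-0.003,0,45,-0.007,-0.155,-0.03,0,-0.003,0,45,-0.008,-0.156,-0.03,0,-0.003,0,45,-0.007,-0.156,-0.03,0,-0.003,0,45,-0.008,-0.156,-0.03,0,-0.003,0,45,-0.008,-0.156,-0.03,0,-0.003,0,45,0,0,0,0,0,0,45])

```text
t: 32.65
eef_pos: [0.3987, 0.2516, 0.2784]
tool_rot: [3.092, 0.546, -0.001]
force: [-0.3, 0.1, 0.4]
grip_width: 0.045
```

```bash
python3 - <<'E'
from h import *
s=sense();print(s["t"],s["eef_pos"],s["force"])
for n in("top","scene"):
    c=capture(n);W=cloud(c);z=W[...,2]
    for q in("scoop_pan","cyl_1_mid","jar_mouth","wash_bottle","beaker","vial_1"):
        for r in trace(c,q)[:4]:
            if r["confidence"]<.3: continue
            p=W[r["pixels"]];p=p[~np.isnan(p[:,0])]
            print(n,q,round(r["confidence"],2),np.round(r["box"]),np.round(np.percentile(p,[2,98],axis=0),3).tolist() if len(p) else "")
    a=c["frame"][130:400,120:540,::-1];cv2.imwrite("pics/%s20.png"%n,cv2.resize(a,(800,514),interpolation=cv2.INTER_CUBIC))
    if n=="top":
        p=W[(z>.08)&(z<.092)&(W[...,0]>.38)&(W[...,0]<.55)&(abs(W[...,1]-.03)<.06)];print("handle",len(p),cv2.minAreaRect(p[:,:2].astype(np.float32)),np.percentile(p[:,2],[5,95]))
E
```

```text
32.65 [0.39872366 0.25163128 0.27840243] [-0.27958728  0.11547895  0.37825471]
top scoop_pan 0.93 [261. 248. 297. 325.] [[0.429, 0.028, -0.003], [0.604, 0.113, 0.09]]
top cyl_1_mid 0.56 [392. 270. 401. 284.] [[0.536, -0.222, 0.024], [0.563, -0.198, 0.039]]
top jar_mouth 0.93 [373. 265. 425. 314.] [[0.458, -0.267, 0.001], [0.567, -0.158, 0.073]]
top wash_bottle 0.72 [483. 205. 527. 242.] [[0.622, -0.482, 0.01], [0.694, -0.427, 0.207]]
top beaker 0.8 [473. 283. 516. 314.] [[0.468, -0.464, 0.0], [0.531, -0.401, 0.085]]
top vial_1 0.65 [305. 330. 317. 343.] [[0.389, -0.017, 0.048], [0.408, 0.001, 0.062]]
top vial_1 0.59 [132. 264. 145. 274.] [[0.541, 0.385, 0.036], [0.557, 0.406, 0.061]]
handle 298 ((0.4665253162384033, 0.04309043660759926), (0.09329559653997421, 0.017974527552723885), 20.090957641601562) [0.08132329 0.09044924]
scene scoop_pan 0.71 [237. 243. 292. 276.] [[0.421, 0.023, -0.001], [0.599, 0.118, 0.088]]
scene cyl_1_mid 0.63 [359. 298. 374. 314.] [[0.533, -0.225, 0.014], [0.555, -0.203, 0.037]]
scene jar_mouth 0.85 [326. 276. 388. 342.] [[0.454, -0.269, 0.002], [0.567, -0.157, 0.071]]
scene wash_bottle 0.68 [479. 259. 529. 346.] [[0.636, -0.492, 0.009], [0.673, -0.435, 0.159]]
scene beaker 0.62 [428. 333. 471. 390.] [[0.467, -0.465, 0.006], [0.53, -0.403, 0.082]]
scene vial_1 0.82 [242. 290. 257. 308.] [[0.385, -0.021, -0.001], [0.411, 0.028, 0.056]]
scene vial_1 0.71 [182. 197. 196. 216.] [[0.532, 0.382, 0.003], [0.551, 0.401, 0.056]]
```

View pics/top20.png

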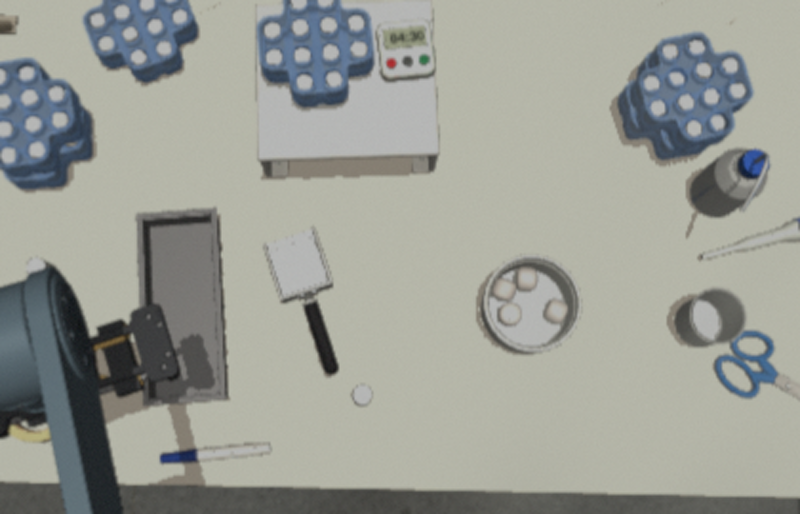

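View pics/scene20.png

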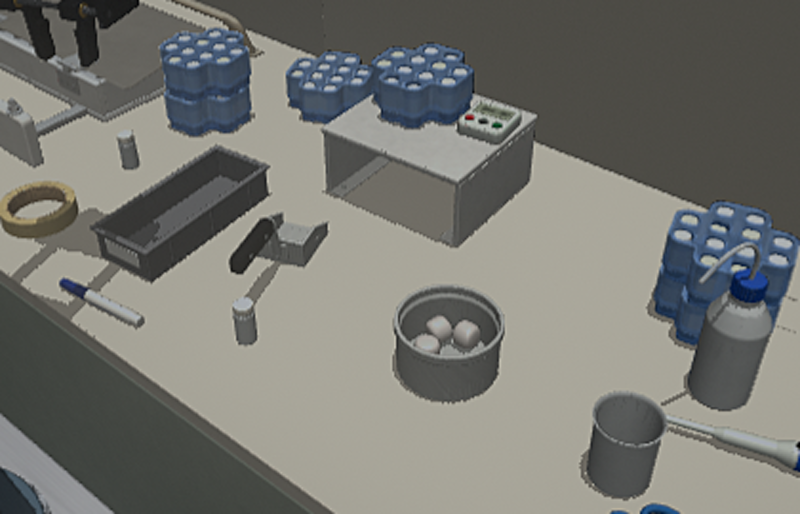

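All four cylinders lie in the jar (top crop at about 502,288; 526,278; 510,314; 556,311). The scoop stands flat (pan 298,265, handle 321,338), and the vials, bottle and beaker are upright.

```bash
python3 -c "
from bench import *
print(hand_in())"
```

```text
the job is handed in; nothing more can be done
None
```

The job is done and handed in at about 33 s. I gripped the scoop by its pan, drew it out from under the riser, set it flat on the open bench and let go. I then took it by the handle, scooped all four cylinders along the bin, carried them tilted back, tipped them into the jar and laid the scoop down flat again.

**Last checks:**
- The top view shows all four cylinders in the jar and the bin empty.
- The scoop's handle top measured level at about 87 mm. The scoop is about 70 mm clear of the shelf edge.
- The jar, bottle, beaker and both vials are upright where they started.
- The arm is clear of everything.

**Disagreements:**
- The cylinder detector reported only one of the four in the final pictures. I counted the others by eye.
- Camera estimates of the bin and jar positions differed by 2–3 mm between views.

**Problems along the way:**
- The scoop jammed briefly against a cylinder in the bin, at about 17 N. A 5 mm sideways shift freed it.

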